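# Walk the candle warmer home, plug it in and load it

## Robot

A 7-joint arm with a two-finger parallel gripper is mounted at the origin on a cart in front of the work surface, level with it; the furniture and walls round the work are solid. World frame = base frame: x ahead of the robot, y to its left, z up, the work surface at z = 0. Lengths are in mm, angles in rad, forces in N, time in s.
With the tool pointing down it reaches from about 425 to 825 mm from the base axis. Payload 3.6 kg.
Tool frame: the origin (TCP) lies midway between the tips of the shut fingers; the grasp point (between the pads) lies 19 mm behind it; z points along the fingers, y is the line along which they close (so a half turn about z gives the same grasp; the last joint's range is limited). The gripper opens to 85 mm and grips with 20 to 120 N. Pads are 22 mm wide; open, the fingers measure 114 mm over their backs; the gripper's body (76 mm by 85 mm) begins 54 mm behind the grasp point. The pads swing forward as they close: fully open they stand 13 mm farther back than shut.
Start: joints at [-1.141, 0.615, -0.013, 1.423, 0.008, 1.103, -0.04], TCP at [286.082, 583.627, 231.297] pointing down, gripper open.
Joint ranges: [-3.12, 3.12], [-0.3, 2.06], [-1.34, 1.32], [0.26, 2.42], [-1.36, 4.5], [0.01, 1.98], [-2.84, 2.84]. Speed limits (rad/s): [2.79, 2.79, 3.14, 3.14, 3.14, 3.14, 3.14].

## Interface

Orientations are given as a rotation vector (axis times angle).
In Python, from cell import robot gives the robot as it stands.
- The arm moves only by the tool jog_arm, never from a script. Its argument "motion" is a list that holds one entry, the list of rows, each a list of 7 numbers: the shift along the tool's x, y, z in units of 0.5 m (1.0 is 0.5 m), then the turn, a rotation vector about the tool's x, y, z in units of 2 pi rad (1.0 is 2 pi rad), then the finger opening in mm, from 0 to 85.4. A call has exactly 5 rows; each row is the pose to reach, as a shift and turn from the pose commanded when the call began, along the tool's axes at that moment, turning the shorter way round; what a row does not reach only later rows make up. A row lasts 1/10 s, in which the tool goes at most 50 mm and 8.59 degrees, less where a joint would pass 70% of its speed; a pose out of reach is approached as far as the arm can. A call with a number of a shift or a turn outside -1 to 1 is refused whole. A call with a gripper value outside its range is refused whole. The fingers move at their own pace and stop on an object; "newtons" is the grip in N (left out, the last holds). Time passes only in rows, so rows that repeat a pose let the fingers close, or fill a call up. It gives the time, the measured TCP pose, the force, the opening and the grip force at its end, in the units of the state.
- robot.read_state(): the state, without advancing time (a new reading comes with each control period).
- robot.camera(name): name is "side" or "top"; returns (picture, depth): 400x640x3 uint8, red, green, blue; 400x640 float32, mm along the optical axis (not along the pixel's ray), 0 where there is no reading.
- robot.camera_params(name): a dict with "intrinsics" (3x3 intrinsics, pixels), "origin" and "attitude" of the camera in the world. Camera axes: x right, y down, z forward; pixel columns grow to the right and rows downward; lengths in mm; the calibration is good to about 2 mm. A picture is of the moment at which its call begins. camera_params takes no time and is no camera call.
- robot.hand_in(): hands the job in; it is judged then, once.
The state is a dict: "time_s": time; "qpos": joint angles; "qd": joint speeds; "joint_efforts": joint torques, N m; "tcp_pos": TCP position; "orientation": TCP orientation; "force": force on the tool from outside, world axes, zero at the start; "torque": the same for the moment, N m; "opening": finger opening in mm; "grasp_force": force on a finger pad.
Only numpy, scipy, OpenCV 4.12 (cv2) and the standard library are available. Lean on these libraries where they do the work, as an engineer would, in place of code of your own. Each camera call takes 0.05 s, during which the arm holds its last target. There are 200 camera calls.

## Task

Walk the heavy candle warmer along the heatproof board until it stands, wholly on the board, square against the metal stop at the board's far end, pushing in turn on the rubber bumpers at its two near corners only (never on the glass control panel between them), in short steps so that it does not slew far round. Then plug the grey controller block fully down into the warmer's socket, stand every candle jar upright in the warmer's tray, and last of all flip the toggle switch over toward the tray to turn it on. Leave the other things on the worktop alone.

Things in the scene. Friction and masses are not known exactly. Their poses are not given: they have to be found in the camera images.
- board: Grey heatproof board fixed to the worktop, 330 (x) x 320 (y) x 5 mm thick. Origin on the worktop surface, on the board's centre line; x points along the board away from the robot, y to its left, z up. The board covers x = -145..+185 mm. Near its far end stands the stop, an aluminium angle 250 mm wide, 28 mm high above the board, its near face at x = +175 mm.
- warmer: The candle warmer: white flat appliance, about 1.6 kg, on four rubber feet, loose on the board; not to be lifted. Origin: centre of its underside; x forward to its far face (x = +90 mm), y left, z up. Home, its far face touches the stop: origin at x = +85 mm, z = 5 mm of the board. Pushed at a corner (5 to 10 N) it slides and turns about a point some 80 mm beyond its centre on the other side.
- pad_left (a point): Centre of the push face of the left black rubber bumper on the near face of the warmer (at x = -97, y = +100, z = 32 mm of the warmer). The bumper is 52 mm wide (y = 75..127) and 46 mm high (z = 9..55) and wraps 45 mm round the corner. The point's axes are the warmer's.
- pad_right (a point): The same for the right bumper (x = -97, y = -100, z = 32 mm of the warmer).
- panel: Glass control panel with a dark display in the middle of the warmer's near face, between the bumpers: 124 mm wide (y = -62..+62), front at x = -94 mm of the warmer, 3 mm behind the bumpers' faces; must not be pushed. Its origin is the warmer's origin, not the glass.
- casing: The warmer's white casing with tray, deck, socket and panel (all but feet, bumpers, switch), fixed to the warmer, same origin and axes; 180 (x) x 244 (y; 256 over the bumpers) x 56 mm high. Far part of the top: shallow open tray; near part (x = -90..-13 mm): raised deck at z = 56 mm with the socket left and the toggle switch right.
- tray (a point): Centre of the flat aluminium floor of the warmer's tray; floor 42 mm above the warmer's underside. Inside the tray measures 91 mm (x) by 232 mm (y); the rim stands 8 mm above the floor. Three jars fit side by side along y, 77 mm apart. Axes as the warmer's.
- socket (a point): Centre of the mouth of the rectangular socket hole in the black block (77 x 84 mm, 15 mm above the deck), left of the middle: at x = -55, y = +38.5, z = 71 mm of the warmer. The hole opens upward, is 33 mm (x) by 53 mm (y) and 22 mm deep, with a 2 mm chamfer. Axes as the warmer's.
- controller: Grey plug-in controller block standing upright, 30 (x) x 50 (y) x 82 mm (z), with grip ribs on its two wide sides and a 26 x 46 mm black plug foot (lowest 6 mm); about 0.12 kg. Origin: centre of its underside. It goes upright into the socket, either way round; fully plugged, its underside is 22 mm below the mouth.
- candle_a: Glass candle jar filled with cream wax, a straight cylinder 69 mm in diameter and 82 mm high, 0.22 kg. Origin: centre of its underside, z up. May be absent.
- candle_b: A like candle jar; may be absent.
- candle_c: A like candle jar; may be absent.
- switch (a joint): Toggle switch on the right of the warmer's deck: steel bat handle 34 mm long with a 13 mm ball tip. 0 = off, leaning toward the panel (the warmer's -x); 0.8 rad = on, leaning toward the tray (+x). Turns easily (about 2 N at the tip) and stays where it is left.
- switch_tip (a point): Centre of the ball at the tip of the toggle switch; off: x = -61, y = -38.5, z = 95 mm of the warmer; on: x = -35 mm, same height.
- tape_roll: Roll of tape, 96 mm across, 25 mm high, lying flat; bystander. Origin: centre of its underside.
- lid_a: Round wooden jar lid lying flat, 72 mm across, 10 mm high; bystander. Origin: centre of the underside.
Things that resemble listed ones, but are neither listed nor needed, are in the scene too. There is more than one size of the controller; the job needs the largest.

How it is judged (in metres and radians):
On the way, in this order (a step that is already met when the one before it is completed fails the run):
1. the warmer stands square against the stop, wholly on the board (x of warmer in the frame of board above 0.081 m and angle between the x axis of warmer and the x axis of board, either way round below 0.035 rad and y of warmer in the frame of board between -0.031 and 0.031 m), for 0.2 s.
2. the controller is fully plugged in and every jar stands in the tray, the switch still off (all of step 1 and z of controller in the frame of socket below -0.018 m and horizontal distance between controller and socket below 0.005 m and angle between controller's own z axis and vertical below 0.08 rad and angle between the x axis of controller and the x axis of warmer, either way round below 0.12 rad and x of candle_a in the frame of tray between -0.017 and 0.017 m and y of candle_a in the frame of tray between -0.09 and 0.09 m and z of candle_a in the frame of tray between -0.006 and 0.006 m and angle between each of candle_a, candle_b, candle_c's own z axis and vertical below 0.1 rad and x of candle_b in the frame of tray between -0.017 and 0.017 m and y of candle_b in the frame of tray between -0.09 and 0.09 m and z of candle_b in the frame of tray between -0.006 and 0.006 m and x of candle_c in the frame of tray between -0.017 and 0.017 m and y of candle_c in the frame of tray between -0.09 and 0.09 m and z of candle_c in the frame of tray between -0.006 and 0.006 m and value of joint switch below 0.3 rad), for 0.2 s.
3. the switch is flipped on (value of joint switch above 0.6 rad), for 0.2 s.
At the end, for the whole second after the job is handed in: Warmer within 4 mm of the stop, square within 2 degrees, within 31 mm of the board's centre line; controller upright in the socket to within 4 mm of full depth; every jar upright on the tray floor inside the rim; switch over 0.6 rad; all at rest and released (all of step 1 and z of controller in the frame of socket below -0.018 m and horizontal distance between controller and socket below 0.005 m and angle between controller's own z axis and vertical below 0.08 rad and angle between the x axis of controller and the x axis of warmer, either way round below 0.12 rad and linear speed of each of candle_a, candle_b, candle_c, controller, warmer below 0.02 m/s and x of candle_a in the frame of tray between -0.017 and 0.017 m and y of candle_a in the frame of tray between -0.09 and 0.09 m and z of candle_a in the frame of tray between -0.006 and 0.006 m and angle between each of candle_a, candle_b, candle_c's own z axis and vertical below 0.1 rad and x of candle_b in the frame of tray between -0.017 and 0.017 m and y of candle_b in the frame of tray between -0.09 and 0.09 m and z of candle_b in the frame of tray between -0.006 and 0.006 m and x of candle_c in the frame of tray between -0.017 and 0.017 m and y of candle_c in the frame of tray between -0.09 and 0.09 m and z of candle_c in the frame of tray between -0.006 and 0.006 m and value of joint switch above 0.6 rad); the robot touches nothing.
It fails at once if the glass control panel is pushed (over 3 N) (contact force between the arm and panel above 3 N).
It fails at once if the glass control panel is pushed by the fingers (over 3 N) (contact force between the fingers and panel above 3 N).
It fails at once if before it is home the warmer is pushed or dragged by its casing, tray or socket instead of its bumpers (over 6 N) (x of warmer in the frame of board below 0.075 m and contact force between the fingers and casing above 6 N).
It fails at once if the warmer slews more than 0.45 rad out of line with the board (angle between the x axis of warmer and the x axis of board, either way round above 0.45 rad).
It fails at once if a bystander is moved by more than 30 mm (distance of any of tape_roll, lid_a from where it was at the start of the episode above 0.03 m).
Of candle_a, candle_b, candle_c only 2 to 3 are there at a start; the rules pass over those that are not, and their reading is None.
At some moment in a run one of candle_a, candle_b, candle_c may be knocked a few centimetres aside while the robot is not near it.
Once in a run the grip may slacken for a moment while it holds something.
It also fails if it takes over 200 s, if anything falls off the work surface, if the arm or the gripper's body presses on something with over 40 N, if the wrist force passes 120 N, or if a joint passes its speed limit or range.

## Working session

There is one attempt and no reset: what is moved stays moved. The work goes in short steps, Python scripts to look and compute and a tool call to move; the robot and the scene stay as the last step left them, time stands still between calls to the robot, and variables do not carry over. Pictures are saved under pics/ and viewed, at most 14 in all, crops included, and the job is handed in when it is done.

Besides the shell and the picture viewer there is one more tool, called after "Emit:" as name([rows], argument=value, ...), one row to a line, values as JSON. jog_arm: Moves the arm, as the interface text tells. Shifts and turns lie within -1 to 1; 1 stands for 0.5 m of shift or 2 pi rad of turn. Its arguments: {"type":"object","properties":{"motion":{"type":"array"},"newtons":{"type":"number"}},"required":["motion"]}

```bash
mkdir -p pics; ls; cat > h.py <<'E'
import numpy as np, cv2
from cell import robot
from scipy.spatial.transform import Rotation as R
def cam(n):
    p=robot.camera_params(n); a=np.array(p['attitude'],float)
    Rm=a if a.shape==(3,3) else R.from_rotvec(a).as_matrix()
    return np.array(p['intrinsics']),np.array(p['origin']),Rm
def snap(n,f=None):
    im,d=robot.camera(n)
    if f: cv2.imwrite('pics/'+f,im[:,:,::-1])
    return im,d
def px(n,d,u,v):
    K,o,Rm=cam(n); z=np.median([x for x in d[v-1:v+2,u-1:u+2].ravel() if x>0] or [0])
    return o+Rm@(np.linalg.inv(K)@[u,v,1])*z
def cloud(n,d):
    K,o,Rm=cam(n); v,u=np.mgrid[:400,:640]
    P=np.stack([u,v,np.ones_like(u)],-1)@np.linalg.inv(K).T*d[...,None]
    return P@Rm.T+o
def proj(n,P):
    K,o,Rm=cam(n); c=(np.atleast_2d(P)-o)@Rm; q=c@K.T; return q[:,:2]/q[:,2:]
E
python3 - <<'E'
from h import *
for n in('top','side'):
    im,d=snap(n,n+'0.png'); np.save(n+'0.npy',d); print(n,robot.camera_params(n))
print(robot.read_state())
E
```

```text
pics
top {'intrinsics': array([[466.53477187,   0.        , 318.84246396],
       [  0.        , 466.53477187, 205.64657455],
       [  0.        ,   0.        ,   1.        ]]), 'origin': array([ 130.7875698 ,  265.63879671, 1431.6006056 ]), 'attitude': array([-2.13281731,  2.13590347, -0.22140423])}
side {'intrinsics': array([[442.4241421 ,   0.        , 318.29223136],
       [  0.        , 442.4241421 , 198.81369251],
       [  0.        ,   0.        ,   1.        ]]), 'origin': array([-107.04689469, 1155.72598005,  626.95991349]), 'attitude': array([-0.66360358,  2.37327867, -1.46781987])}
{'time_s': 0.1, 'qpos': array([-1.14151458,  0.61584881, -0.01261456,  1.42473047,  0.00810734,
        1.10340835, -0.04041624]), 'qd': array([ 6.71351367e-05, -1.80373516e-03,  3.41905076e-04, -3.09327489e-03,
       -1.11402057e-03,  1.76246178e-03,  2.68542094e-03]), 'joint_efforts': array([ 1.13273705e-03, -4.70385075e+01,  2.60171117e-01, -1.71570808e+01,
        1.00891039e-02,  5.86626222e-03, -1.27898571e-05]), 'tcp_pos': array([285.79746343, 583.03477554, 230.23962964]), 'orientation': array([-0.70956962, -3.0599025 ,  0.00360004]), 'force': array([ 0.15565968, -0.71407593, -0.40553243]), 'torque': array([-0.04745843,  0.02069189, -0.00957246]), 'grasp_force': 0.0, 'opening': 85.40283696250843}
```

View pics/top0.png

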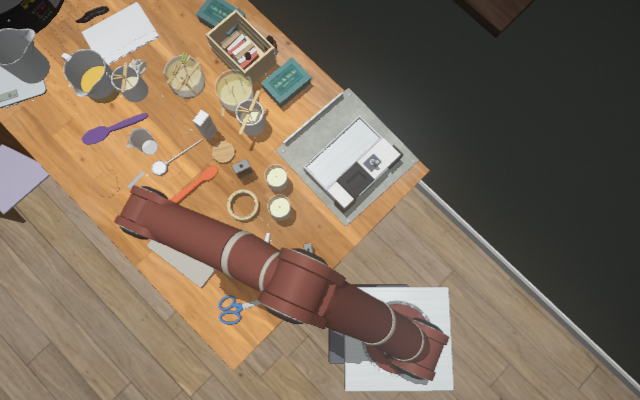

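View pics/side0.png

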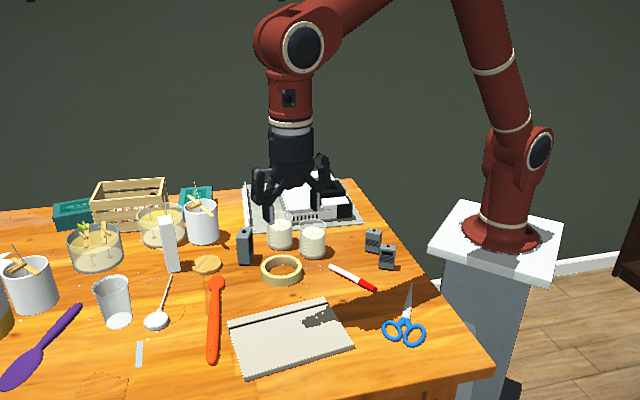

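The top view shows the board at (353,157) with the stop edge from (287,140) to (342,95). On it is the warmer, with its tray toward the stop, its socket at (355,183) and its switch at (375,162). Jars stand at (277,178) and (280,207).

Controller candidates in the side view are the tall grey block (245,246), two small grey blocks (373,240) and (387,257), and a white box (168,245). I choose the tall grey block, which is top (241,168).

```bash
python3 - <<'E'
from h import *
t=cv2.imread('pics/top0.png'); s=cv2.imread('pics/side0.png')
a=cv2.resize(t[80:230,220:440],None,fx=3.6,fy=3.6,interpolation=2)
cv2.imwrite('pics/c_top.png',a)
b=cv2.resize(s[160:300,210:410],None,fx=4,fy=4,interpolation=2)
cv2.imwrite('pics/c_side.png',b)
dt=np.load('top0.npy');ds=np.load('side0.npy')
for n,d,L in(('top',dt,[(277,176),(280,207),(240,165),(243,170),(353,157),(285,150),(355,183),(330,150),(375,162),(222,152)]),('side',ds,[(279,225),(313,230),(245,231),(245,246),(245,264),(373,232),(387,250),(168,220)])):
    for u,v in L: print(n,u,v,px(n,d,u,v).round(1))
E
```

```text
top 277 176 [478.8 361.2  58.1]
top 280 207 [383.3 350.9  59. ]
top 240 165 [504.9 469.3  87.1]
top 243 170 [492.8 461.8  75. ]
top 353 157 [542.5 128.7  46.8]
top 285 150 [577.6 340.6   4.2]
top 355 183 [458.4 124.7  54.1]
top 330 150 [565.4 199.4  44.9]
top 375 162 [511.   69.1 101.9]
top 222 152 [569.1 539.    8.5]
side 279 225 [459.2 389.7  77.4]
side 313 230 [388.2 344.6  62.5]
side 245 231 [503.8 465.6  84.6]
side 245 246 [490.2 485.   57.7]
side 245 264 [493.5 486.2   5.8]
side 373 232 [257.  273.9  62.1]
side 387 250 [197.5 325.2  58.3]
side 168 220 [627.6 580.7 132.9]
```

View pics/c_top.png

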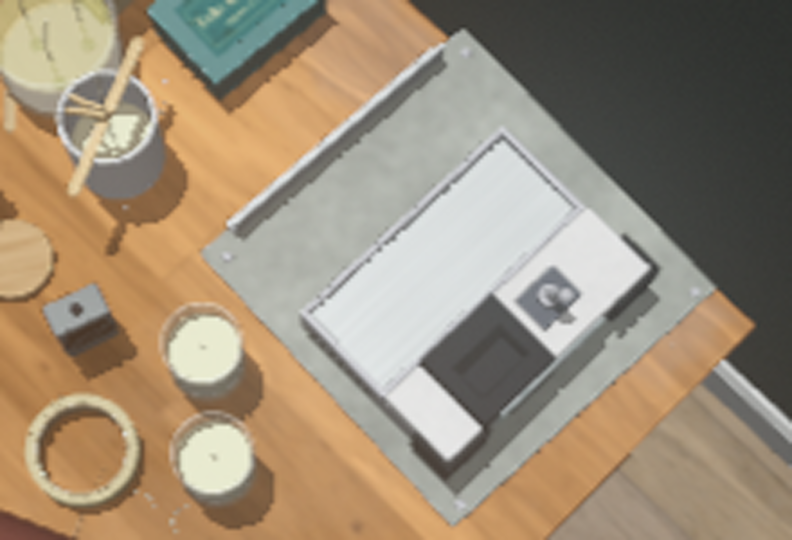

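View pics/c_side.png

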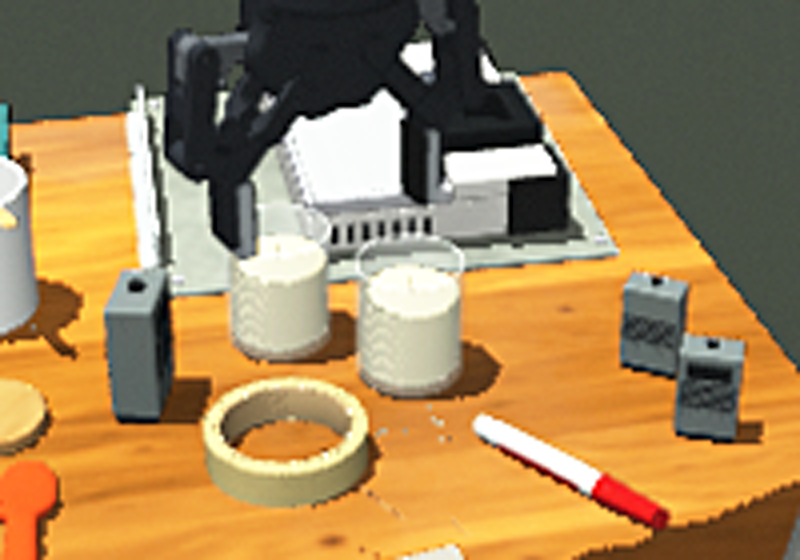

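The crops confirm the tall grey block at (245,246) as the largest controller. There are two jars, with the board and warmer roughly aligned. Next I fit the poses.

```bash
cat >> h.py <<'E'
def ray(n,u,v,z):
    K,o,Rm=cam(n); r=Rm@(np.linalg.inv(K)@[u,v,1]); return o+r*(z-o[2])/r[2]
def rect(P,m):
    (c,s,a)=cv2.minAreaRect(P[m][:,:2].astype(np.float32)); return np.round(c,1),np.round(s,1),round(a,2)
def big(m,P):
    m=cv2.morphologyEx(m.astype(np.uint8),cv2.MORPH_OPEN,np.ones((3,3)))
    k,l,st,_=cv2.connectedComponentsWithStats(m); i=1+np.argmax(st[1:,4]); return l==i
E
python3 - <<'E'
from h import *
f=lambda x,y:(220+x/3.6-.5+.5/3.6,80+y/3.6-.5+.5/3.6)
C=[ray('top',*f(*p),5)[:2] for p in((465,30),(205,252),(452,523),(716,290))]
print('board FR,FL,NL,NR',np.round(C,1)); 
for i in range(4):print(np.linalg.norm(C[i]-C[i-1]).round(1),np.degrees(np.arctan2(*(C[i]-C[i-1])[::-1])).round(2))
d=np.load('top0.npy');P=cloud('top',d); 
B=np.zeros((400,640),bool);B[90:230,285:425]=1
for lo,hi in((38,50),(57,66),(70,82),(40,82)):
    m=big(B&(P[...,2]>lo)&(P[...,2]<hi),P); print(lo,hi,m.sum(),rect(P,m),P[m][:,2].mean())
W=[ray('top',*f(*p),z)[:2] for p,z in(((502,130),55),((302,313),55),((450,478),60),((658,268),60))]
print('warmer FR,FL,NL,NR',np.round(W,1)); 
for i in range(4):print(np.linalg.norm(W[i]-W[i-1]).round(1),np.degrees(np.arctan2(*(W[i]-W[i-1])[::-1])).round(2))
for n,p in(('stop',(430,60)),):print(ray('top',*f(228,226),33),ray('top',*f(445,48),33))
for nm,c in(('sock',[(458,366),(489,329),(533,353),(500,392)]),): print(nm,np.round([ray('top',*f(*p),76)[:2] for p in c],1))
# candles/controller
for nm,u,v,lo,hi in(('j1',277,177,50,70),('j2',280,207,50,70),('ctl',241,167,70,92)):
    B[:]=0;B[v-13:v+14,u-14:u+15]=1
    m=big(B&(P[...,2]>lo)&(P[...,2]<hi),P);print(nm,m.sum(),rect(P,m),cv2.minEnclosingCircle(P[m][:,:2].astype(np.float32)),P[m][:,2].mean())
ds=np.load('side0.npy');S=cloud('side',ds)
for nm,u,v in(('j1',279,235),('j2',313,240),('ctl',245,246)):
    B[:]=0;B[v-25:v+25,u-22:u+22]=1
    c=P; 
    m=big(B&(S[...,2]>12)&(S[...,2]<95)&(S[...,0]>300)&(S[...,1]>300),S);print(nm,m.sum(),rect(S,m),S[m][:,2].max())
E
```

```text
board FR,FL,NL,NR [[789.2 134.3]
 [578.5 367.3]
 [337.  152.4]
 [545.  -84.4]]
327.8 41.85
314.1 132.12
323.3 -138.33
315.2 -48.7
38 50 563 (array([566.6, 127.3]), array([ 94.9, 157.5]), 71.74) 46.14244293312099
57 66 564 (array([536.4,  49.7]), array([ 83. , 116.1]), 45.74) 61.333228519132895
70 82 444 (array([466.4, 127.6]), array([77.2, 85.5]), 43.07) 75.87874837876917
40 82 4674 (array([526.9, 133. ]), array([188.7, 255. ]), 43.71) 55.43040864810351
warmer FR,FL,NL,NR [[673.7 108.2]
 [509.3 281.1]
 [366.8 157.9]
 [548.3 -22.1]]
180.8 46.09
238.6 133.56
188.4 -139.18
255.6 -44.74
[593.24311449 345.70546448  33.        ] [759.04064683 154.93716096  33.        ]
sock [[458.4 151.2]
 [490.1 124.8]
 [469.6  88.5]
 [436.3 116.7]]
j1 316 (array([481. , 365.7]), array([56.4, 57.8]), 0.7) ((480.3909606933594, 365.6871337890625), 30.747838973999023) 59.89927325194747
j2 324 (array([387.3, 356.4]), array([59.5, 58.7]), 88.59) ((387.0394592285156, 355.9765625), 31.043787002563477) 59.73699399141362
ctl 169 (array([504.7, 469.2]), array([31.7, 48. ]), 27.67) ((505.20819091796875, 468.6795654296875), 25.728809356689453) 81.14009978206022
j1 797 (array([473.8, 364.2]), array([63.5, 71.9]), 4.63) 85.08450836656675
j2 952 (array([385.8, 354.1]), array([67.6, 72.5]), 53.24) 84.16149219790532
ctl 543 (array([505.2, 468.2]), array([31.4, 55.5]), 25.72) 87.74927401787863
```

```bash
cat >> h.py <<'E'
def ori(yaw,tilt=0,dirn=0):
    c,s=np.cos(np.radians(yaw)),np.sin(np.radians(yaw))
    r=R.from_matrix(np.array([[c,s,0],[s,-c,0],[0,0,-1]]))
    d=np.radians(dirn); return R.from_rotvec(np.radians(tilt)*np.array([-np.sin(d),np.cos(d),0]))*r
def plan(wps,note=True):
    s=robot.read_state(); p=np.array(s['tcp_pos']); o=R.from_rotvec(s['orientation'])
    for w in wps:
        q=np.array(w[:3],float); t=ori(*w[3:]) if len(w)>3 else o
        n=int(max(np.ceil(np.linalg.norm(q-p)/245),np.ceil(np.degrees((o.inv()*t).magnitude())/42.5),1))
        rv=(o.inv()*t).as_rotvec()/n
        for k in range(n):
            print(np.round(o.inv().apply((q-p)/n)/500,4).tolist()+np.round(rv/2/np.pi,4).tolist()); o=o*R.from_rotvec(rv)
        p=q; o=t
BX=np.array([.748,.664]);
def W2(org,yaw,x,y):
    c,s=np.cos(np.radians(yaw)),np.sin(np.radians(yaw)); return np.array(org)+[c*x-s*y,s*x+c*y]
E
python3 - <<'E'
from h import *
a=W2((529.4,135.4),43.7,-140,100);print(a)
plan([(*a,180,43.7,12,43.7),(*a,40,43.7,12,43.7)])
E
```

```text
[359.09635846 110.97317704]
[-0.1824, -0.261, 0.0341, 0.0106, -0.0073, 0.1016]
[-0.2991, -0.0986, 0.058, 0.0106, -0.0073, 0.1016]
[-0.2948, 0.1023, 0.072, 0.0106, -0.0073, 0.1016]
[0.0582, -0.0, 0.2739, 0.0, 0.0, 0.0]
```

Emit:
jog_arm([
  [[-0.1824,-0.261,0.034,0.0106,-0.0073,0.1016,0],[-0.1824,-0.261,0.034,0.0106,-0.0073,0.1016,0],[-0.1824,-0.261,0.034,0.0106,-0.0073,0.1016,0],[-0.1824,-0.261,0.034,0.0106,-0.0073,0.1016,0],[-0.1824,-0.261,0.034,0.0106,-0.0073,0.1016,0]],
])

```text
time_s: 0.6
tcp_pos: [311.3, 423.0, 214.0]
orientation: [1.628, 2.649, -0.12]
force: [0.3, 0.8, 0.2]
opening: 12.0
grasp_force: 0.0
```

Emit:
jog_arm([
  [[-0.299,-0.0986,0.058,0.0106,-0.0073,0.1016,0],[-0.299,-0.0986,0.058,0.0106,-0.0073,0.1016,0],[-0.299,-0.0986,0.058,0.0106,-0.0073,0.1016,0],[-0.299,-0.0986,0.058,0.0106,-0.0073,0.1016,0],[-0.299,-0.0986,0.058,0.0106,-0.0073,0.1016,0]],
])

```text
time_s: 1.1
tcp_pos: [335.2, 266.0, 197.0]
orientation: [2.356, 1.98, -0.22]
force: [-0.3, 1.2, 0.9]
opening: 0.2
grasp_force: 0.0
```

Emit:
jog_arm([
  [[-0.2948,0.1023,0.072,0.0106,-0.0073,0.1016,0],[-0.2948,0.1023,0.072,0.0106,-0.0073,0.1016,0],[-0.2948,0.1023,0.072,0.0106,-0.0073,0.1016,0],[-0.2948,0.1023,0.072,0.0106,-0.0073,0.1016,0],[-0.2948,0.1023,0.072,0.0106,-0.0073,0.1016,0]],
])

```text
time_s: 1.6
tcp_pos: [359.5, 109.0, 180.1]
orientation: [2.837, 1.122, -0.297]
force: [-0.2, 0.8, -0.2]
opening: -0.1
grasp_force: 0.0
```

```bash
python3 - <<'E'
from h import *
s=robot.read_state();print(s['tcp_pos'],s['qpos'].round(2),s['force'],s['time_s'],s['opening'])
print((R.from_rotvec(s['orientation']).as_matrix()).round(3))
snap('top','t1.png');snap('side','s1.png')
a=W2((529.4,135.4),43.7,-140,100)
plan([(*a,180,43.7,12,43.7),(*a,40,43.7,12,43.7)])
E
```

```text
[359.49833242 108.97099439 180.05576485] [-0.84  0.42  0.6   2.1  -0.17  0.88 -0.95] [-0.22117527  0.75833926 -0.2212635 ] 1.6 -0.07299806688721186
[[ 0.714  0.684 -0.151]
 [ 0.669 -0.73  -0.142]
 [-0.207  0.    -0.978]]
[-0.0008, -0.0002, 0.0001, -0.0002, -0.0003, -0.0002]
[0.0582, -0.0, 0.2739, 0.0, 0.0, 0.0]
```

Emit:
jog_arm([
  [[0.012,0,0.055,0,0,0,0],[0.023,0,0.11,0,0,0,0],[0.035,0,0.165,0,0,0,0],[0.047,0,0.22,0,0,0,0],[0.058,0,0.274,0,0,0,0]],
])

```text
time_s: 2.2
tcp_pos: [359.4, 112.9, 38.9]
orientation: [2.831, 1.141, -0.294]
force: [0.1, -0.3, 0.5]
opening: 0.2
grasp_force: 0.0
```

```bash
python3 - <<'E'
from h import *
s=robot.read_state();print(s['tcp_pos'],s['qpos'].round(2),s['force'],s['time_s'],s['opening'])
print((R.from_rotvec(s['orientation']).as_matrix()).round(3))
im,d=snap('side');im2,_=snap('top')
cv2.imwrite('pics/v1.png',np.hstack([cv2.resize(im2[80:240,240:440],(500,400),interpolation=2),cv2.resize(im[140:260,220:360],(466,400),interpolation=2)])[:,:,::-1][:, :800])
E
```

```text
[359.4372035  112.91365399  38.90108343] [-0.69  0.68  0.41  2.23 -0.37  0.5  -0.8 ] [ 0.08373083 -0.32144481  0.51679182] 2.2 0.17667431444412932
[[ 0.705  0.693 -0.149]
 [ 0.679 -0.721 -0.141]
 [-0.205 -0.002 -0.979]]
```

View pics/v1.png

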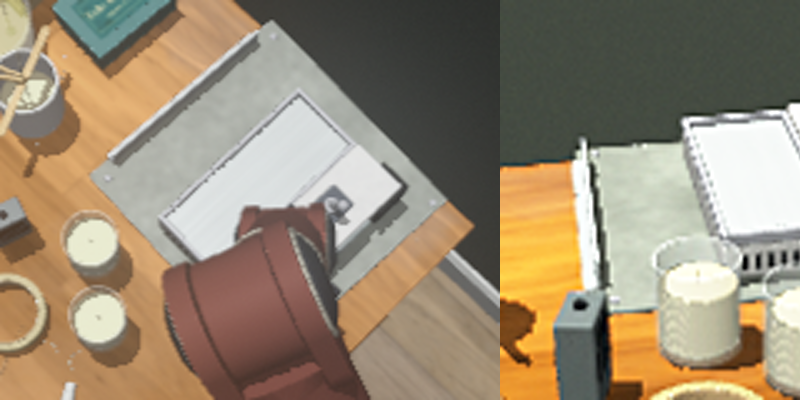

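Emit:
jog_arm([
  [[0.01,0,-0.002,0,0,0,0],[0.02,0,-0.004,0,0,0,0],[0.03,0,-0.006,0,0,0,0],[0.04,0,-0.008,0,0,0,0],[0.05,0,-0.0105,0,0,0,0]],
])

```text
time_s: 2.8
tcp_pos: [378.6, 130.3, 40.7]
orientation: [2.832, 1.137, -0.293]
force: [-0.1, 0.1, 0.1]
opening: 0.1
grasp_force: 0.0
```

Emit:
jog_arm([
  [[0.01,0,-0.002,0,0,0,0],[0.02,0,-0.004,0,0,0,0],[0.03,0,-0.006,0,0,0,0],[0.03,0,-0.006,0,0,0,0],[0.03,0,-0.006,0,0,0,0]],
])

```text
time_s: 3.3
tcp_pos: [380.6, 134.9, 40.6]
orientation: [2.831, 1.13, -0.326]
force: [-9.0, -7.6, 9.9]
opening: -0.1
grasp_force: 7.3
```

Emit:
jog_arm([
  [[0.01,0,-0.002,0,0,0,0],[0.02,0,-0.004,0,0,0,0],[0.03,0,-0.006,0,0,0,0],[0.03,0,-0.006,0,0,0,0],[0.03,0,-0.006,0,0,0,0]],
])

```text
time_s: 3.8
tcp_pos: [386.8, 144.7, 40.6]
orientation: [2.832, 1.131, -0.342]
force: [-15.4, -8.9, 16.0]
opening: 0.2
grasp_force: 10.2
```

```bash
cat >> h.py <<'E'
def wpose():
    "warmer pose from top view: tray rim/deck mask -> best fit by known rect; returns rect fit of all z 40..82"
    im,d=snap('top'); P=cloud('top',d); x,y,z=P[...,0],P[...,1],P[...,2]
    B=np.zeros((400,640),bool);B[85:240,275:430]=1
    hsv=cv2.cvtColor(im,cv2.COLOR_RGB2HSV)
    return im,P,B
E
python3 - <<'E'
from h import *
s=robot.read_state();print(s['tcp_pos'],s['qpos'].round(2),s['force'],s['time_s'])
im,d=snap('side');im2,_=snap('top')
cv2.imwrite('pics/v2.png',np.hstack([cv2.resize(im2[80:240,270:430],(400,400),interpolation=2),cv2.resize(im[130:250,240:360],(400,400),interpolation=2)])[:,:,::-1])
E
```

```text
[386.80836237 144.70190773  40.59258524] [-0.74  0.72  0.44  2.1  -0.36  0.63 -0.86] [-15.4032474   -8.94643519  16.01019497] 3.8
```

View pics/v2.png

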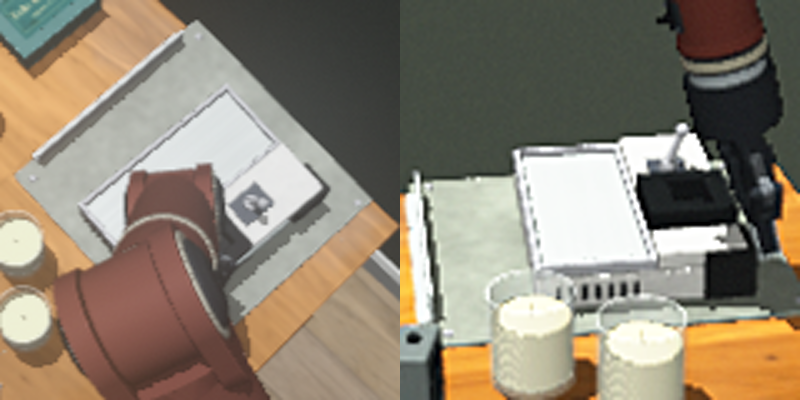

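```bash
python3 - <<'E'
from h import *
s=robot.read_state();p=s['tcp_pos'][:2]-25*np.array([.723,.691]);print(p)
plan([(*p,45,43.7,12,43.7),(*p,27,43.7)])
E
```

```text
[368.75661773 127.41536636]
[-0.0507, 0.0001, 0.003, -0.0024, 0.004, -0.0002]
[0.0075, -0.0, 0.0352, 0.0, 0.0333, 0.0]
```

Emit:
jog_arm([
  [[-0.025,0,0.001,-0.0024,0.004,0,0],[-0.05,0,0.003,-0.0024,0.004,0,0],[-0.065,0,0.003,-0.0024,0.004,0,0],[-0.065,0,0.003,-0.0024,0.004,0,0],[-0.065,0,0.003,-0.0024,0.004,0,0]],
])

```text
time_s: 4.4
tcp_pos: [377.7, 129.1, 45.1]
orientation: [2.831, 1.138, -0.248]
force: [-0.2, 0.5, -0.0]
opening: -0.3
grasp_force: 0.0
```

Emit:
jog_arm([
  [[0.0075,0,0.035,0,0.0333,0,0],[0.0075,0,0.035,0,0.0333,0,0],[0.0075,0,0.035,0,0.0333,0,0],[0.0075,0,0.035,0,0.0333,0,0],[0.0075,0,0.035,0,0.0333,0,0]],
])

```text
time_s: 4.9
tcp_pos: [379.2, 129.9, 27.2]
orientation: [2.91, 1.174, 0.05]
force: [0.2, 0.3, -0.2]
opening: -0.0
grasp_force: 0.0
```

```bash
python3 - <<'E'
from h import *
s=robot.read_state();print(s['tcp_pos'],s['qpos'].round(2),s['force'],s['time_s'])
print((R.from_rotvec(s['orientation']).as_matrix()).round(3))
d=np.array([.723,.691]);p=s['tcp_pos'][:2]
plan([(*(p+d*20),25,43.7)])
im,D=snap('top');P=cloud('top',D);B=np.zeros((400,640),bool);B[85:240,275:430]=1
m=big(B&(P[...,2]>40)&(P[...,2]<64),P)
h=cv2.convexHull(P[m][:,:2].astype(np.float32))[:,0];
print(rect(P,m)); np.save('P.npy',P)
e=cv2.approxPolyDP(h,6,True)[:,0];print(e)
E
```

```text
[379.23131254 129.85949948  27.20376241] [-0.48  0.64  0.14  2.34 -0.53  0.16 -0.66] [ 0.18994224  0.31465348 -0.18956001] 4.9
[[ 0.72   0.694  0.031]
 [ 0.694 -0.72   0.009]
 [ 0.029  0.015 -0.999]]
[0.0399, 0.0001, 0.0056, 0.0023, -0.0046, 0.0007]
(array([536.2, 144.1]), array([184.5, 257. ]), 42.66)
[[678.73975  107.65973 ]
 [532.6137   282.7114  ]
 [516.3282   282.7768  ]
 [383.71545  177.38893 ]
 [556.5241    -9.714358]]
```

Emit:
jog_arm([
  [[0.01,0,0.001,0.002,-0.004,0,0],[0.02,0,0.002,0.002,-0.004,0,0],[0.03,0,0.003,0.002,-0.004,0,0],[0.04,0,0.004,0.002,-0.004,0,0],[0.05,0,0.005,0.002,-0.004,0,0]],
])

```text
time_s: 5.45
tcp_pos: [392.6, 144.3, 25.1]
orientation: [2.914, 1.172, -0.007]
force: [-6.8, -9.2, 8.7]
opening: 0.1
grasp_force: 5.7
```

Emit:
jog_arm([
  [[0.01,0,0,0,0,0,0],[0.02,0,0,0,0,0,0],[0.03,0,0,0,0,0,0],[0.04,0,0,0,0,0,0],[0.04,0,0,0,0,0,0]],
])

```text
time_s: 5.95
tcp_pos: [399.3, 156.0, 24.5]
orientation: [-2.912, -1.17, 0.031]
force: [-12.0, -7.0, 10.7]
opening: -0.1
grasp_force: 7.3
```

```bash
cat >> h.py <<'E'
BO=np.array([547.4,129.1]);BY=41.6
def tob(p):
    d=np.array(p)[...,:2]-BO;c,s=np.cos(np.radians(BY)),np.sin(np.radians(BY));return np.stack([d[...,0]*c+d[...,1]*s,-d[...,0]*s+d[...,1]*c],-1)
def warm(show=False):
    "fit warmer in board frame: cost of image template alignment using tray floor+rim+deck heights"
    from scipy.optimize import minimize
    im,D=snap('top');P=cloud('top',D);b=tob(P);z=P[...,2]
    sel=(b[...,0]>-175)&(b[...,0]<178)&(np.abs(b[...,1])<165)&(z>-5)&(z<85)&(D>0)
    q=b[sel];h=z[sel]-5
    def H(x,y):
        # expected height of the warmer/board at local x,y
        o=np.zeros_like(x); ins=(np.abs(x)<90)&(np.abs(y)<122)
        o=np.where(ins,50,o); o=np.where(ins&(x<-13),56,o)
        o=np.where((x>-9.5)&(x<81.5)&(np.abs(y)<116),42,o)
        o=np.where((np.abs(y)>75)&(np.abs(y)<128)&(x>-97)&(x<-52),55,o)
        o=np.where((np.abs(x+55)<38.5)&(np.abs(y-38.5)<42),71,o)
        o=np.where((np.abs(x+55)<16.5)&(np.abs(y-38.5)<26.5),49,o)
        return o
    def cost(v):
        c,s=np.cos(v[2]),np.sin(v[2]);dx=q[:,0]-v[0];dy=q[:,1]-v[1]
        return np.minimum(np.abs(H(c*dx+s*dy,-s*dx+c*dy)-h),15).mean()
    best=min(((cost((x,y,a)),(x,y,a)) for x in np.arange(-20,96,8) for y in np.arange(-24,33,8) for a in np.arange(-.4,.41,.1)))
    r=minimize(cost,best[1],method='Nelder-Mead',options=dict(initial_simplex=[np.array(best[1])+k for k in ([0,0,0],[6,0,0],[0,6,0],[0,0,.06])],xatol=.05,fatol=1e-4))
    return r.x.round(4),round(r.fun,3)
def pads(v):
    c,s=np.cos(np.radians(BY)),np.sin(np.radians(BY))
    o=BO+[c*v[0]-s*v[1],s*v[0]+c*v[1]];return o,BY+np.degrees(v[2])
E
python3 - <<'E'
from h import *
s=robot.read_state();print(s['tcp_pos'],s['force'],tob(s['tcp_pos']))
print(warm())
snap('top','t3.png')
E
```

```text
[399.30393376 155.95969949  24.51639276] [-12.00253144  -6.9907147   10.66419819] [-92.91309699 118.41049236]
(array([10.1183, 13.5867, -0.0857]), np.float64(3.128))
```

```bash
cat >> h.py <<'E'
def go(v,side,xc=-140,z=25,back=22):
    o,y=pads(v); s=robot.read_state(); d=np.array([np.cos(np.radians(BY)),np.sin(np.radians(BY))])
    p=s['tcp_pos'][:2]-back*d; t=W2(o,y,xc,100*side)
    print('start pt',t.round(1),np.hypot(*t).round(1),tob(t))
    plan([(*p,z,BY),(*t,z,BY)])
E
python3 - <<'E'
from h import *
go((10.1,13.6,-.086),-1,-135)
E
```

```text
start pt [497.4 -14.9] 497.6 [-132.9904806   -74.43473383]
[-0.044, -0.0017, -0.0002, -0.0016, 0.0027, 0.0061]
[-0.0361, 0.3857, 0.0, 0.0, 0.0, 0.0]
```

Emit:
jog_arm([
  [[-0.022,0,0,-0.0016,0.0027,0.006,0],[-0.045,0,0,-0.0016,0.0027,0.006,0],[-0.06,0,0,-0.0016,0.0027,0.006,0],[-0.06,0,0,-0.0016,0.0027,0.006,0],[-0.06,0,0,-0.0016,0.0027,0.006,0]],
])

```text
time_s: 6.55
tcp_pos: [389.1, 139.5, 25.4]
orientation: [2.933, 1.118, 0.036]
force: [0.4, 0.2, 0.3]
opening: 0.1
grasp_force: 0.0
```

Emit:
jog_arm([
  [[-0.038,0.1,0,0,0,0,0],[-0.036,0.2,0,0,0,0,0],[-0.036,0.29,0,0,0,0,0],[-0.036,0.385,0,0,0,0,0],[-0.036,0.385,0,0,0,0,0]],
])

```text
time_s: 7.05
tcp_pos: [509.9, -24.0, 28.0]
orientation: [2.928, 1.101, 0.047]
force: [-0.1, -0.3, 0.5]
opening: 0.1
grasp_force: 0.0
```

```bash
python3 - <<'E'
from h import *
s=robot.read_state();print(s['tcp_pos'],s['force'],tob(s['tcp_pos']))
print(R.from_rotvec(s['orientation']).as_matrix().round(3))
v=warm();print(v)
c=tob(s['tcp_pos'])-v[0][:2];a=v[0][2];print('local',c[0]*np.cos(a)+c[1]*np.sin(a),-c[0]*np.sin(a)+c[1]*np.cos(a))
E
```

```text
[509.87035492 -24.02451423  28.03391037] [-0.07390891 -0.26327157  0.51005398] [-129.72797573  -89.58930423]
[[ 0.752  0.658  0.032]
 [ 0.659 -0.752 -0.002]
 [ 0.023  0.023 -0.999]]
(array([ 9.4303, 13.6749, -0.084 ]), np.float64(3.381))
local -130.0036180405123 -114.5756556841495
```

Emit:
jog_arm([
  [[0.006,-0.012,0,0,0,0,0],[0.012,-0.024,0,0,0,0,0],[0.024,-0.024,0,0,0,0,0],[0.036,-0.024,0,0,0,0,0],[0.048,-0.024,0,0,0,0,0]],
])

```text
time_s: 7.6
tcp_pos: [512.1, 8.9, 27.3]
orientation: [2.932, 1.12, 0.031]
force: [-7.2, -7.7, 7.1]
opening: -0.4
grasp_force: 5.6
```

Emit:
jog_arm([
  [[0.014,0,0,0,0,0,0],[0.028,0,0,0,0,0,0],[0.042,0,0,0,0,0,0],[0.056,0,0,0,0,0,0],[0.07,0,0,0,0,0,0]],
])

```text
time_s: 8.1
tcp_pos: [535.7, 26.1, 27.4]
orientation: [2.932, 1.109, 0.021]
force: [-4.5, -9.3, -0.9]
opening: 0.0
grasp_force: 4.7
```

```bash
cat >> h.py <<'E'
def stat():
    s=robot.read_state();print(s['tcp_pos'].round(1),s['force'].round(1),tob(s['tcp_pos']).round(1),s['time_s'])
    v,f=warm();c=tob(s['tcp_pos'])-v[:2];a=v[2];print(v,f,'local',round(c[0]*np.cos(a)+c[1]*np.sin(a),1),round(-c[0]*np.sin(a)+c[1]*np.cos(a),1)); return v
E
python3 - <<'E'
from h import *
v=stat();go(v,1,-135,25,25)
E
```

```text
[535.7  26.1  27.4] [-4.5 -9.3 -0.9] [-77.1 -69.2] 8.1
[3.04575e+01 1.97906e+01 7.90000e-03] 3.323 local -108.3 -88.2
start pt [389.8 147.9] 416.9 [-105.32827913  118.72099061]
[-0.0501, -0.0, 0.0042, 0.0019, -0.002, -0.0001]
[-0.0111, -0.3756, 0.0, 0.0, 0.0, 0.0]
```

Emit:
jog_arm([
  [[-0.025,0,0.002,0.002,-0.002,0,0],[-0.06,0,0.004,0.002,-0.002,0,0],[-0.07,0,0.004,0.002,-0.002,0,0],[-0.07,0,0.004,0.002,-0.002,0,0],[-0.07,0,0.004,0.002,-0.002,0,0]],
])

```text
time_s: 8.65
tcp_pos: [513.7, 9.2, 25.5]
orientation: [-2.931, -1.118, -0.011]
force: [-0.3, 0.2, 0.1]
opening: -0.3
grasp_force: 0.0
```

Emit:
jog_arm([
  [[-0.01,-0.1,0,0,0,0,0],[-0.008,-0.19,0,0,0,0,0],[-0.008,-0.28,0,0,0,0,0],[-0.008,-0.37,0,0,0,0,0],[-0.008,-0.37,0,0,0,0,0]],
])

```text
time_s: 9.15
tcp_pos: [381.6, 150.0, 25.5]
orientation: [-2.919, -1.134, -0.001]
force: [0.6, -0.5, 0.3]
opening: -0.0
grasp_force: 0.0
```

```bash
python3 - <<'E'
from h import *
v=stat()
E
```

```text
[381.6 150.   25.5] [ 0.6 -0.5  0.3] [-110.1  125.7] 9.15
[3.23478e+01 2.00280e+01 1.70000e-02] 3.214 local -140.7 108.1
```

Emit:
jog_arm([
  [[0.012,0.016,0,0,0,0,0],[0.024,0.016,0,0,0,0,0],[0.036,0.016,0,0,0,0,0],[0.048,0.016,0,0,0,0,0],[0.06,0.016,0,0,0,0,0]],
])

```text
time_s: 9.7
tcp_pos: [415.3, 157.9, 25.8]
orientation: [-2.932, -1.116, -0.009]
force: [0.7, -0.4, 0.5]
opening: 0.1
grasp_force: 0.0
```

Emit:
jog_arm([
  [[0.018,0,0,0,0,0,0],[0.036,0,0,0,0,0,0],[0.054,0,0,0,0,0,0],[0.072,0,0,0,0,0,0],[0.09,0,0,0,0,0,0]],
])

```text
time_s: 10.2
tcp_pos: [434.5, 183.3, 24.9]
orientation: [-2.928, -1.114, 0.038]
force: [-18.9, -7.5, 15.4]
opening: -0.3
grasp_force: 9.6
```

```bash
python3 - <<'E'
from h import *
v=stat();go(v,-1,-135,25,25)
E
```

```text
[434.5 183.3  24.9] [-18.9  -7.5  15.4] [-48.5 115.5] 10.2
[52.7698 15.6514 -0.0979] 3.225 local -110.5 89.5
start pt [526.   15.6] 526.2 [-91.35813781 -70.67436408]
[-0.05, -0.0001, 0.0004, -0.0023, 0.0022, 0.0004]
[-0.043, 0.3717, 0.0, 0.0, 0.0, 0.0]
```

Emit:
jog_arm([
  [[-0.025,0,0,-0.002,0.002,0,0],[-0.06,0,0,-0.002,0.002,0,0],[-0.07,0,0,-0.002,0.002,0,0],[-0.07,0,0,-0.002,0.002,0,0],[-0.07,0,0,-0.002,0.002,0,0]],
])

```text
time_s: 10.75
tcp_pos: [423.1, 165.2, 26.0]
orientation: [2.933, 1.118, 0.037]
force: [-0.3, -0.5, -0.2]
opening: -0.2
grasp_force: 0.0
```

Emit:
jog_arm([
  [[-0.04,0.1,0,0,0,0,0],[-0.038,0.19,0,0,0,0,0],[-0.038,0.28,0,0,0,0,0],[-0.038,0.365,0,0,0,0,0],[-0.038,0.365,0,0,0,0,0]],
])

```text
time_s: 11.25
tcp_pos: [535.7, 8.5, 28.5]
orientation: [2.929, 1.102, 0.045]
force: [-0.1, -0.4, -0.2]
opening: 0.2
grasp_force: 0.0
```

```bash
python3 - <<'E'
from h import *
v=stat()
E
```

```text
[535.7   8.5  28.5] [-0.1 -0.4 -0.2] [-88.8 -82.4] 11.25
[56.0503 13.721  -0.1112] 3.462 local -133.3 -111.6
```

Emit:
jog_arm([
  [[0.01,-0.02,0,0,0,0,0],[0.02,-0.02,0,0,0,0,0],[0.03,-0.02,0,0,0,0,0],[0.04,-0.02,0,0,0,0,0],[0.05,-0.02,0,0,0,0,0]],
])

```text
time_s: 11.8
tcp_pos: [541.5, 40.7, 27.9]
orientation: [2.932, 1.119, 0.035]
force: [-0.1, 0.5, 0.1]
opening: 0.2
grasp_force: 0.0
```

Emit:
jog_arm([
  [[0.016,0,0,0,0,0,0],[0.032,0,0,0,0,0,0],[0.048,0,0,0,0,0,0],[0.064,0,0,0,0,0,0],[0.08,0,0,0,0,0,0]],
])

```text
time_s: 12.3
tcp_pos: [567.8, 59.8, 28.0]
orientation: [2.931, 1.108, 0.019]
force: [-5.2, -9.0, 1.2]
opening: 0.4
grasp_force: 4.8
```

```bash
python3 - <<'E'
from h import *
v=stat();go(v,1,-135,25,25)
E
```

```text
[567.8  59.8  28. ] [-5.2 -9.   1.2] [-30.8 -65.4] 12.3
[ 7.85822e+01  2.07395e+01 -1.30000e-03] 3.475 local -109.2 -86.3
start pt [425.  182.1] 462.4 [-56.28768596 120.91491545]
[-0.0501, 0.0, 0.0053, 0.002, -0.0019, -0.0002]
[-0.0062, -0.372, 0.0, 0.0, 0.0, 0.0]
```

Emit:
jog_arm([
  [[-0.025,0,0.002,0.002,-0.002,0,0],[-0.06,0,0.004,0.002,-0.002,0,0],[-0.07,0,0.004,0.002,-0.002,0,0],[-0.07,0,0.004,0.002,-0.002,0,0],[-0.07,0,0.004,0.002,-0.002,0,0]],
])

```text
time_s: 12.85
tcp_pos: [545.7, 43.9, 26.2]
orientation: [-2.931, -1.118, -0.011]
force: [1.0, -0.2, 0.3]
opening: -0.1
grasp_force: 0.0
```

Emit:
jog_arm([
  [[-0.01,-0.1,0,0,0,0,0],[-0.008,-0.19,0,0,0,0,0],[-0.008,-0.28,0,0,0,0,0],[-0.008,-0.36,0,0,0,0,0],[-0.008,-0.36,0,0,0,0,0]],
])

```text
time_s: 13.35
tcp_pos: [417.3, 181.3, 26.0]
orientation: [-2.92, -1.133, -0.003]
force: [0.1, 0.3, -0.4]
opening: 0.1
grasp_force: 0.0
```

Emit:
jog_arm([
  [[0.01,0,0,0,0,0,0],[0.02,0,0,0,0,0,0],[0.03,0,0,0,0,0,0],[0.04,0,0,0,0,0,0],[0.05,0,0,0,0,0,0]],
])

```text
time_s: 13.85
tcp_pos: [441.9, 191.1, 26.4]
orientation: [-2.933, -1.115, -0.01]
force: [-0.2, 0.1, 0.5]
opening: 0.3
grasp_force: 0.0
```

Emit:
jog_arm([
  [[0.01,0,0,0,0,0,0],[0.02,0,0,0,0,0,0],[0.03,0,0,0,0,0,0],[0.04,0,0,0,0,0,0],[0.05,0,0,0,0,0,0]],
])

```text
time_s: 14.35
tcp_pos: [450.1, 201.7, 25.7]
orientation: [-2.934, -1.113, 0.027]
force: [-15.6, -9.5, 15.2]
opening: -0.1
grasp_force: 9.3
```

```bash
python3 - <<'E'
from h import *
v=stat();go(v,-1,-135,25,25)
E
```

```text
[450.1 201.7  25.7] [-15.6  -9.5  15.2] [-24.5 118.9] 14.35
[ 8.29152e+01  2.15869e+01 -2.77000e-02] 3.152 local -110.1 94.3
start pt [556.   36.9] 557.2 [-54.80265702 -74.63571615]
[-0.05, 0.0, 0.002, -0.0015, 0.002, -0.0]
[-0.0134, 0.3879, 0.0, 0.0, 0.0, 0.0]
```

Emit:
jog_arm([
  [[0.01,0,0,0,0,0,0],[0.02,0,0,0,0,0,0],[0.02,0,0,0,0,0,0],[0.02,0,0,0,0,0,0],[0.02,0,0,0,0,0,0]],
])

```text
time_s: 14.9
tcp_pos: [451.5, 204.2, 25.3]
orientation: [-2.935, -1.11, 0.048]
force: [-21.3, -17.1, 20.0]
opening: 0.2
grasp_force: 13.7
```

```bash
python3 - <<'E'
from h import *
v=stat();go(v,-1,-135,25,25)
E
```

```text
[451.5 204.2  25.3] [-21.3 -17.1  20. ] [-21.9 119.8] 14.9
[ 8.46113e+01  2.17696e+01 -2.67000e-02] 3.135 local -109.1 95.2
start pt [557.3  38.1] 558.6 [-53.01026556 -74.59068587]
[-0.05, 0.0002, 0.002, -0.0022, 0.0044, -0.0004]
[-0.0122, 0.3889, 0.0, 0.0, 0.0, 0.0]
```

Emit:
jog_arm([
  [[-0.025,0,0,-0.002,0.004,0,0],[-0.06,0,0,-0.002,0.004,0,0],[-0.08,0,0,-0.002,0.004,0,0],[-0.08,0,0,-0.002,0.004,0,0],[-0.08,0,0,-0.002,0.004,0,0]],
])

```text
time_s: 15.45
tcp_pos: [438.2, 188.8, 26.5]
orientation: [-2.934, -1.118, -0.055]
force: [0.1, 0.5, -0.7]
opening: -0.1
grasp_force: 0.0
```

Emit:
jog_arm([
  [[-0.015,0.1,0,0,0,0,0],[-0.01,0.19,0,0,0,0,0],[-0.01,0.28,0,0,0,0,0],[-0.01,0.39,0,0,0,0,0],[-0.01,0.39,0,0,0,0,0]],
])

```text
time_s: 15.95
tcp_pos: [569.9, 31.3, 29.5]
orientation: [2.933, 1.103, 0.064]
force: [0.5, -1.1, 0.4]
opening: -0.3
grasp_force: 0.0
```

Emit:
jog_arm([
  [[0.01,0,0,0,0,0,0],[0.02,0,0,0,0,0,0],[0.03,0,0,0,0,0,0],[0.04,0,0,0,0,0,0],[0.05,0,0,0,0,0,0]],
])

```text
time_s: 16.45
tcp_pos: [577.7, 55.1, 28.7]
orientation: [-2.932, -1.119, -0.038]
force: [-11.0, -7.4, 10.1]
opening: 0.1
grasp_force: 6.2
```

Emit:
jog_arm([
  [[0.01,0,0,0,0,0,0],[0.02,0,0,0,0,0,0],[0.03,0,0,0,0,0,0],[0.04,0,0,0,0,0,0],[0.04,0,0,0,0,0,0]],
])

```text
time_s: 16.95
tcp_pos: [585.5, 57.6, 28.8]
orientation: [2.936, 1.108, 0.01]
force: [-16.9, -15.9, 13.3]
opening: 0.3
grasp_force: 11.9
```

```bash
python3 - <<'E'
from h import *
v=stat();go(v,1,-135,25,25)
E
```

```text
[585.5  57.6  28.8] [-16.9 -15.9  13.3] [-19.  -78.8] 16.95
[8.92322e+01 2.20927e+01 1.30000e-02] 3.318 local -109.5 -99.5
start pt [432.3 187.8] 471.4 [-47.05635604 120.32929955]
[-0.05, 0.0002, 0.0074, 0.0008, -0.0009, -0.0007]
[-0.0061, -0.3983, 0.0, 0.0, 0.0, 0.0]
```

Emit:
jog_arm([
  [[-0.025,0,0.003,0,0,0,0],[-0.06,0,0.004,0,0,0,0],[-0.08,0,0.004,0,0,0,0],[-0.08,0,0.004,0,0,0,0],[-0.08,0,0.004,0,0,0,0]],
])

```text
time_s: 17.5
tcp_pos: [567.7, 43.5, 26.7]
orientation: [-2.933, -1.119, -0.055]
force: [-0.2, 0.2, 0.3]
opening: -0.2
grasp_force: 0.0
```

Emit:
jog_arm([
  [[-0.015,-0.1,0,0,0,0,0],[-0.01,-0.19,0,0,0,0,0],[-0.01,-0.28,0,0,0,0,0],[-0.01,-0.38,0,0,0,0,0],[-0.01,-0.38,0,0,0,0,0]],
])

```text
time_s: 18.0
tcp_pos: [430.6, 189.4, 23.7]
orientation: [-2.919, -1.137, -0.044]
force: [-0.1, -0.7, -0.6]
opening: 0.2
grasp_force: 0.0
```

Emit:
jog_arm([
  [[0.01,0,0,0,0,0,0],[0.02,0,0,0,0,0,0],[0.03,0,0,0,0,0,0],[0.04,0,0,0,0,0,0],[0.05,0,0,0,0,0,0]],
])

```text
time_s: 18.5
tcp_pos: [456.5, 197.3, 25.1]
orientation: [-2.935, -1.116, -0.054]
force: [0.3, -0.8, 0.3]
opening: -0.2
grasp_force: 0.0
```

Emit:
jog_arm([
  [[0.01,0,0,0,0,0,0],[0.02,0,0,0,0,0,0],[0.03,0,0,0,0,0,0],[0.04,0,0,0,0,0,0],[0.05,0,0,0,0,0,0]],
])

```text
time_s: 19.0
tcp_pos: [457.0, 199.3, 24.2]
orientation: [2.937, 1.106, -0.014]
force: [-28.0, -29.1, 30.9]
opening: 0.2
grasp_force: 20.0
```

Emit:
jog_arm([
  [[-0.025,0,0,0,0,0,0],[-0.06,0,0,0,0,0,0],[-0.08,0,-0.02,0,0,0,0],[-0.08,0,-0.1,0,0,0,0],[-0.08,0,-0.2,0,0,0,0]],
])

```text
time_s: 19.5
tcp_pos: [440.2, 185.8, 125.0]
orientation: [-2.935, -1.117, -0.047]
force: [1.1, 0.7, -0.4]
opening: 0.3
grasp_force: 0.0
```

```bash
python3 - <<'E'
from h import *
print(stat())
E
```

```text
[440.2 185.8 125. ] [ 1.1  0.7 -0.4] [-42.5 113.6] 19.5
[8.96127e+01 2.24709e+01 3.30000e-03] 3.091 local -131.8 91.6
[8.96127e+01 2.24709e+01 3.30000e-03]
```

```bash
python3 - <<'E'
from h import *
plan([(470,330,200,80),(505,468.5,170,117),(505,468.5,52,117)])
E
```

```text
[0.2325, -0.1785, -0.1267, 0.0044, -0.006, -0.1065]
[0.2849, 0.0208, 0.06, 0.0, 0.0, -0.1028]
[0.0, 0.0, 0.236, 0.0, 0.0, 0.0]
```

Emit:
jog_arm([
  [[0,0,-0.1,0.004,-0.006,0,55],[0.2325,-0.1785,-0.127,0.0044,-0.006,-0.1065,55],[0.2325,-0.1785,-0.127,0.0044,-0.006,-0.1065,55],[0.2325,-0.1785,-0.127,0.0044,-0.006,-0.1065,55],[0.2325,-0.1785,-0.127,0.0044,-0.006,-0.1065,55]],
])

```text
time_s: 20.05
tcp_pos: [466.1, 339.3, 192.2]
orientation: [-2.451, -1.953, 0.007]
force: [-0.3, -0.6, -1.1]
opening: 55.0
grasp_force: 0.0
```

```bash
python3 - <<'E'
from h import *
s=robot.read_state();print(s['tcp_pos'],s['qpos'].round(2))
plan([(505,468.5,170,117),(505,468.5,52,117)])
E
```

```text
[466.11744014 339.2684962  192.18435449] [-0.86  0.56  0.31  1.7  -0.21  0.92 -0.69]
[0.2692, 0.0185, 0.0445, -0.0013, -0.0007, -0.1108]
[0.0, 0.0, 0.236, 0.0, 0.0, 0.0]
```

Emit:
jog_arm([
  [[0.2692,0.0185,0.0445,-0.0013,-0.0007,-0.1108,55],[0.2692,0.0185,0.0445,-0.0013,-0.0007,-0.1108,55],[0.2692,0.0185,0.0445,-0.0013,-0.0007,-0.1108,55],[0.2692,0.0185,0.0445,-0.0013,-0.0007,-0.1108,55],[0.2692,0.0185,0.0445,-0.0013,-0.0007,-0.1108,55]],
])

```text
time_s: 20.55
tcp_pos: [507.3, 459.4, 167.2]
orientation: [1.655, 2.668, -0.014]
force: [0.3, -0.5, -0.2]
opening: 55.0
grasp_force: 0.0
```

```bash
python3 - <<'E'
from h import *
s=robot.read_state();print(s['tcp_pos'],s['qpos'].round(2))
plan([(505,468.5,52,117)])
im2,d=snap('side');im,_=snap('top')
S=cloud('side',d)
B=np.zeros((400,640),bool);B[225:270,232:258]=1
m=big(B&(S[...,2]>12)&(S[...,2]<95)&(S[...,0]>450)&(S[...,1]>430),S);print(rect(S,m),S[m][:,2].max())
cv2.imwrite('pics/v3.png',np.hstack([cv2.resize(im[80:240,220:380],(400,400),interpolation=2),cv2.resize(im2[170:290,210:330],(400,400),interpolation=2)])[:,:,::-1])
E
```

```text
[507.26093591 459.36444954 167.19173887] [-0.83  0.73  0.12  1.38 -0.09  1.04 -0.24]
[0.0197, 0.0056, 0.2302, -0.001, 0.0009, -0.0017]
(array([505.1, 468. ]), array([31.1, 54.9]), 27.32) 89.44031071023085
```

View pics/v3.png

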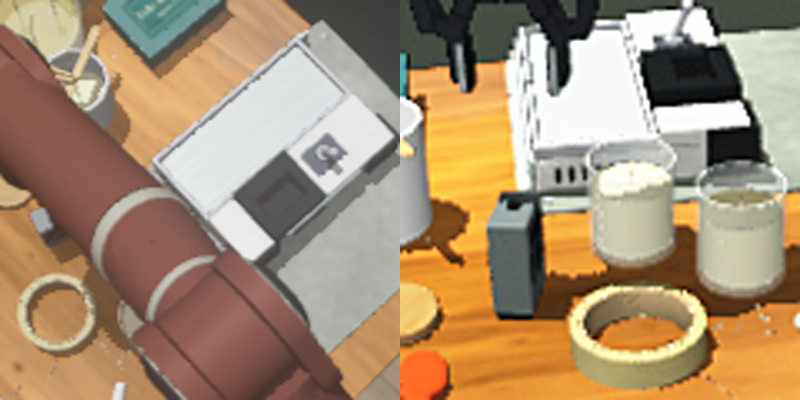

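Emit:
jog_arm([
  [[0.0195,0.0055,0,-0.001,0.001,-0.0017,55],[0.0195,0.0055,0.05,-0.001,0.001,-0.0017,55],[0.0195,0.0055,0.1,-0.001,0.001,-0.0017,55],[0.0195,0.0055,0.13,-0.001,0.001,-0.0017,55],[0.0195,0.0055,0.13,-0.001,0.001,-0.0017,55]],
])

```text
time_s: 21.15
tcp_pos: [503.9, 466.5, 100.0]
orientation: [-1.65, -2.671, 0.008]
force: [-1.2, 0.8, 0.2]
opening: 54.5
grasp_force: 0.0
```

```bash
python3 - <<'E'
from h import *
s=robot.read_state();print(s['tcp_pos'],s['qpos'].round(2))
plan([(505,468.5,50,117.3)])
E
```

```text
[503.9153791  466.51330108  99.95672136] [-0.84  0.81  0.11  1.44 -0.1   0.91 -0.24]
[0.0027, 0.0042, 0.0999, -0.0008, 0.0001, -0.002]
```

Emit:
jog_arm([
  [[0.0025,0.004,0.02,-0.001,0,-0.002,55],[0.0025,0.004,0.05,-0.001,0,-0.002,55],[0.0025,0.004,0.08,-0.001,0,-0.002,55],[0.0025,0.004,0.1,-0.001,0,-0.002,55],[0.0025,0.004,0.1,-0.001,0,-0.002,55]],
])

```text
time_s: 21.65
tcp_pos: [505.5, 468.2, 49.9]
orientation: [1.633, 2.682, 0.002]
force: [-0.7, -0.2, 0.0]
opening: 54.9
grasp_force: 0.0
```

Emit:
jog_arm([
  [[0,0,0,0,0,0,0],[0,0,0,0,0,0,0],[0,0,0,0,0,0,0],[0,0,0,0,0,0,0],[0,0,0,0,0,0,0]],
], newtons=70)

```text
time_s: 22.15
tcp_pos: [507.1, 469.7, 53.1]
orientation: [1.632, 2.681, 0.011]
force: [0.1, 0.5, 1.1]
opening: 28.9
grasp_force: 69.2
```

Emit:
jog_arm([
  [[0,0,0,0,0,0,0],[0,0,-0.04,0,0,0,0],[0,0,-0.1,0,0,0,0],[0,0,-0.18,0,0,0,0],[0,0,-0.24,0,0,0,0]],
])

```text
time_s: 22.65
tcp_pos: [506.3, 469.0, 174.2]
orientation: [1.632, 2.681, 0.01]
force: [0.2, 0.8, -1.1]
opening: 29.0
grasp_force: 69.2
```

```bash
python3 - <<'E'
from h import *
s=robot.read_state();print(s['tcp_pos'],s['opening'],s['grasp_force'],s['force'])
im,D=snap('top');P=cloud('top',D)
v,f=warm();print(v,f,pads(v))
# fine: block top & hole
b=tob(P);z=P[...,2];c,sn=np.cos(v[2]),np.sin(v[2]);dx=b[...,0]-v[0];dy=b[...,1]-v[1];lx=c*dx+sn*dy;ly=-sn*dx+c*dy
m=big((z>70)&(z<81)&(np.abs(lx+55)<55)&(np.abs(ly-38)<55),P);print(rect(P,m),m.sum(),z[m].mean())
for nm,B,lo,hi in(('j1',(480,365),50,70),('j2',(387,356),50,70)):
    m=(np.hypot(P[...,0]-B[0],P[...,1]-B[1])<60)&(z>lo)&(z<hi); m=big(m,P); print(nm,m.sum(),rect(P,m),cv2.minEnclosingCircle(P[m][:,:2].astype(np.float32)))
cv2.imwrite('pics/v4.png',cv2.resize(im[100:220,260:420],(800,600),interpolation=2)[:,:,::-1])
E
```

```text
[506.28666751 468.97456975 174.18146131] 28.987526754585193 69.1569972038269 [ 0.22735058  0.75032701 -1.07018075]
[8.91153e+01 2.24413e+01 2.70000e-03] 3.247 (array([599.14088386, 205.04754491]), np.float64(41.75469860468532))
(array([543.6, 209.4]), array([49.4, 88.1]), 47.58) 231 75.40770052947397Traceback (most recent call last):
  File "<stdin>", line 9, in <module>
  File "h.py", line 27, in big
    k,l,st,_=cv2.connectedComponentsWithStats(m); i=1+np.argmax(st[1:,4]); return l==i
                                                      ~~~~~~~~~^^^^^^^^^^
    return _wrapfunc(a, 'argmax', axis=axis, out=out, **kwds)
    return bound(*args, **kwds)
ValueError: attempt to get argmax of an empty sequence
```

```bash
python3 - <<'E'
from h import *
im,D=snap('top');im2,D2=snap('side')
np.save('top4.npy',D);np.save('side4.npy',D2);cv2.imwrite('pics/full4t.png',im[:,:,::-1]);cv2.imwrite('pics/full4s.png',im2[:,:,::-1])
a=cv2.resize(im[110:190,295:395],(600,480),interpolation=2)
b=cv2.resize(im2[130:210,280:345],(390,480),interpolation=2)[:, :200]
S=cloud('side',D2);m=(S[...,2]>100)&(S[...,2]<150)&(np.hypot(S[...,0]-506,S[...,1]-469)<70)
print(m.sum(), proj('side',np.array([[506,469,120.]])),proj('top',np.array([[506,469,140.]])))
cv2.imwrite('pics/v5.png',np.hstack([a,b])[:,:,::-1])
E
```

```text
159 [[242.34798529 218.3641302 ]] [[237.44332007 159.63479728]]
```

View pics/v5.png

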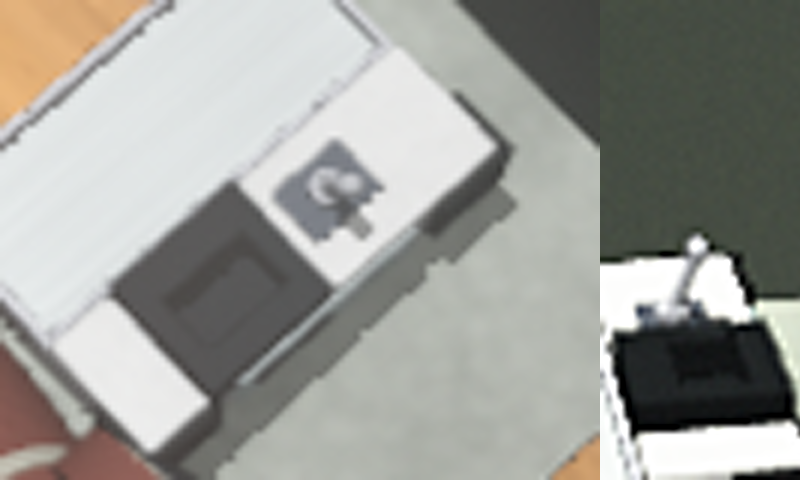

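```bash
python3 - <<'E'
from h import *
f=lambda x,y:(295+(x+.5)/6-.5,110+(y+.5)/6-.5)
for nm,C,z in(('block',[(110,293),(235,182),(330,290),(213,395)],76),('hole',[(165,297),(247,237),(290,285),(208,345)],75)):
    W=np.array([ray('top',*f(*p),z)[:2] for p in C]);print(nm,W.mean(0).round(1));
    for i in range(4):e=W[i]-W[i-1];print('  ',np.linalg.norm(e).round(1),np.degrees(np.arctan2(e[1],e[0])).round(1))
P=cloud('top',np.load('top4.npy'));z=P[...,2]
im=cv2.imread('pics/full4t.png');g=im.max(2)
m=(z>70)&(z<82)&(g<110)&(np.hypot(P[...,0]-535,P[...,1]-197)<75);print('depth block',m.sum(),rect(P,m),z[m].mean())
S=cloud('side',np.load('side4.npy'));im2=cv2.imread('pics/full4s.png')
d2=tob(S); m=(S[...,2]>40)&(S[...,2]<110)&(np.abs(S[...,0]-535)<90)&(np.abs(S[...,1]-197)<90)&(im2.max(2)<60)&(S[...,2]>69)&(S[...,2]<83);print('side block',m.sum(),rect(S,m),S[m][:,2].mean())
# held controller
m=(S[...,2]>120)&(S[...,2]<158)&(np.hypot(S[...,0]-506,S[...,1]-469)<45);print('ctl',m.sum(),rect(S,m),S[m][:,2].min())
m=(np.hypot(S[...,0]-506,S[...,1]-469)<45)&(S[...,2]>100);print(np.percentile(S[m][:,2],[0,1,5]))
v,u=np.where(m);print(u.min(),u.max(),v.min(),v.max())
a=cv2.resize(im2[175:255,210:280],(525,600),interpolation=2);cv2.imwrite('pics/v6.png',a)
s=robot.read_state();print(s['tcp_pos'],s['orientation'])
E
```

```text
block [531.  196.3]
   73.5 44.3
   86.2 -47.3
   73.8 -140.1
   80.6 132.6
hole [530.6 193.5]
   32.8 40.8
   52.2 -52.8
   33.0 -139.5
   52.0 127.0
depth block 459 (array([532.1, 196.9]), array([75.3, 84. ]), 42.21) 75.69188908113448
side block 314 (array([535. , 197.8]), array([74.1, 88. ]), 42.06) 76.0072042662557
ctl 215 (array([494.5, 469.5]), array([56.1, 27.4]), 83.9) 122.85084261755856
[122.85084262 134.10350102 162.40777168]
211 258 21 221
[505.88029086 468.65833799 172.4089073 ] [1.63246597 2.68091532 0.0084236 ]
```

View pics/v6.png

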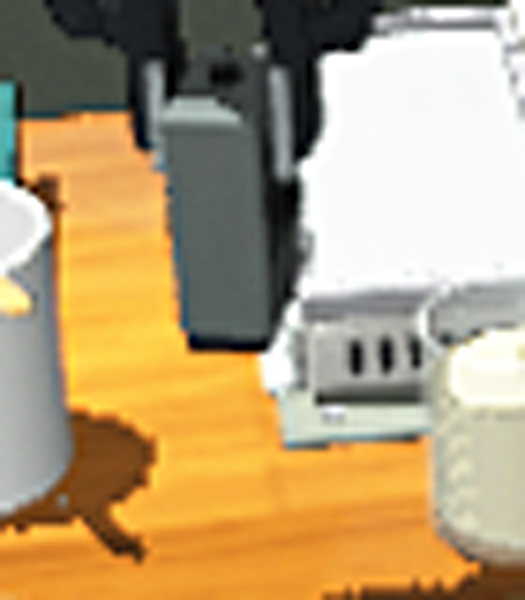

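```bash
python3 - <<'E'
from h import *
plan([(520,335,200,125),(531.5,195,160,132.2)])
E
```

```text
[-0.2504, -0.0973, -0.0559, 0.001, -0.0, -0.0213]
[-0.2426, -0.1418, 0.08, 0.0, 0.0, -0.02]
```

Emit:
jog_arm([
  [[-0.05,-0.02,-0.056,0.001,0,-0.005,0],[-0.12,-0.05,-0.056,0.001,0,-0.01,0],[-0.2,-0.08,-0.056,0.001,0,-0.018,0],[-0.25,-0.097,-0.056,0.001,0,-0.0213,0],[-0.25,-0.097,-0.056,0.001,0,-0.0213,0]],
])

```text
time_s: 23.35
tcp_pos: [521.3, 327.8, 197.9]
orientation: [1.462, 2.779, -0.013]
force: [-0.2, -0.0, -0.5]
opening: 28.9
grasp_force: 69.3
```

Emit:
jog_arm([
  [[-0.06,-0.035,0.01,0,0,-0.005,0],[-0.14,-0.08,0.03,0,0,-0.01,0],[-0.2,-0.12,0.06,0,0,-0.02,0],[-0.2426,-0.142,0.08,0,0,-0.02,0],[-0.2426,-0.142,0.08,0,0,-0.02,0]],
])

```text
time_s: 23.85
tcp_pos: [530.3, 189.6, 156.8]
orientation: [-1.282, -2.864, 0.013]
force: [-0.6, -0.6, -1.0]
opening: 28.4
grasp_force: 69.5
```

```bash
python3 - <<'E'
from h import *
im2,D2=snap('side');im,D=snap('top')
s=robot.read_state();print(s['tcp_pos'],s['opening'],s['grasp_force'])
plan([(531.5,195,145,132.2)])
S=cloud('side',D2);cv2.imwrite('pics/v7.png',cv2.resize(im2[110:230,270:390],(600,600),interpolation=2)[:,:,::-1])
m=(S[...,2]>108)&(S[...,2]<140)&(np.hypot(S[...,0]-531,S[...,1]-195)<40);print(m.sum(),rect(S,m))
E
```

```text
[530.77515891 195.92188448 158.593182  ] 29.046682584777145 69.45158958435059
[-0.0024, -0.0001, 0.0272, -0.0004, -0.0003, -0.0001]
122 (array([526.3, 201.2]), array([26. , 48.9]), 85.38)
```

View pics/v7.png

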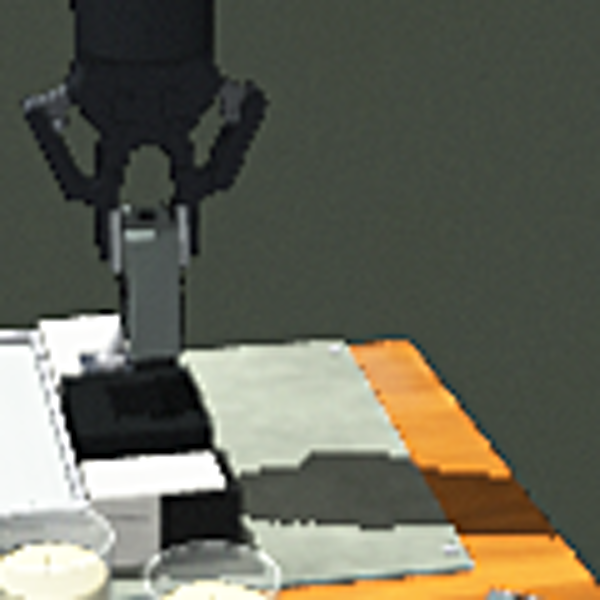

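Emit:
jog_arm([
  [[-0.002,0,0.01,0,0,0,0],[-0.002,0,0.02,0,0,0,0],[-0.002,0,0.03,0,0,0,0],[-0.002,0,0.04,0,0,0,0],[-0.002,0,0.04,0,0,0,0]],
])

```text
time_s: 24.45
tcp_pos: [531.6, 194.9, 139.1]
orientation: [-1.271, -2.871, 0.002]
force: [0.3, 0.4, -0.9]
opening: 28.8
grasp_force: 69.5
```

```bash
python3 - <<'E'
from h import *
im2,D2=snap('side')
s=robot.read_state();print(s['tcp_pos'],s['opening'],s['force'])
print(proj('side',np.array([[531.5,195,76],[531.5,195,85]])))
for L in ([26,46],): 
    c=np.radians(42.2);X=np.array([np.cos(c),np.sin(c)]);Y=np.array([-X[1],X[0]])
    q=[np.r_[s['tcp_pos'][:2]+sx*15*X+sy*25*Y,s['tcp_pos'][2]-47] for sx in(-1,1) for sy in(-1,1)];print((proj('side',np.array(q))-[285,160])*10)
    q=[np.r_[np.array([531.5,195])+sx*16.5*X+sy*26.5*Y,76] for sx in(-1,1) for sy in(-1,1)];print((proj('side',np.array(q))-[285,160])*10)
cv2.imwrite('pics/v8.png',cv2.resize(im2[160:210,275:335],(600,500),interpolation=2)[:,:,::-1])
E
```

```text
[531.9770495  194.83926924 139.53950674] 28.932173494810744 [-0.06561512  0.47217381 -1.30748515]
[[297.81105844 190.01685661]
 [297.7745036  187.19341598]]
[[163.84627549 208.3916349 ]
 [192.52189031 280.25582993]
 [ 62.15821418 215.86312829]
 [ 87.38213053 288.29953328]]
[[169.56777329 257.70639586]
 [200.02915631 335.33758309]
 [ 58.43792181 266.09782486]
 [ 84.91961268 344.40654865]]
```

View pics/v8.png

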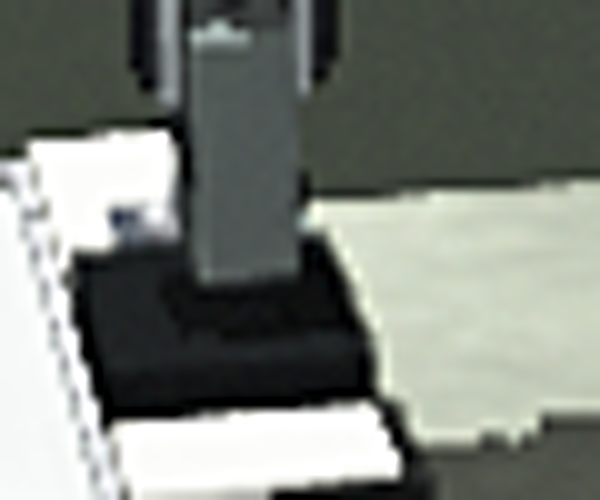

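Emit:
jog_arm([
  [[0,0,0.008,0,0,0,0],[0,0,0.016,0,0,0,0],[0,0,0.024,0,0,0,0],[0,0,0.032,0,0,0,0],[0,0,0.038,0,0,0,0]],
])

```text
time_s: 25.0
tcp_pos: [532.2, 194.6, 120.6]
orientation: [-1.273, -2.872, 0.001]
force: [0.5, 0.6, -1.1]
opening: 28.6
grasp_force: 69.5
```

Inside the mouth (bottom about 68) with no force, so I go on.

Emit:
jog_arm([
  [[0,0,0.006,0,0,0,0],[0,0,0.012,0,0,0,0],[0,0,0.018,0,0,0,0],[0,0,0.024,0,0,0,0],[0,0,0.024,0,0,0,0]],
])

```text
time_s: 25.5
tcp_pos: [532.0, 194.6, 108.6]
orientation: [-1.273, -2.871, 0.001]
force: [-0.4, 0.1, -1.4]
opening: 28.9
grasp_force: 69.5
```

Emit:
jog_arm([
  [[0,0,0.004,0,0,0,0],[0,0,0.008,0,0,0,0],[0,0,0.012,0,0,0,0],[0,0,0.014,0,0,0,0],[0,0,0.014,0,0,0,0]],
])

```text
time_s: 26.0
tcp_pos: [532.6, 194.7, 106.9]
orientation: [1.273, 2.871, 0.002]
force: [-8.0, -2.5, 26.0]
opening: 28.7
grasp_force: 73.2
```

Emit:
jog_arm([
  [[0,0,-0.008,0,0,0,30],[0,0,-0.008,0,0,0,50],[0,0,-0.008,0,0,0,55],[0,0,-0.008,0,0,0,55],[0,0,-0.008,0,0,0,55]],
])

```text
time_s: 26.5
tcp_pos: [532.2, 194.6, 105.5]
orientation: [-1.273, -2.872, 0.001]
force: [0.5, -0.4, 0.5]
opening: 54.8
grasp_force: 0.0
```

Emit:
jog_arm([
  [[0,0,-0.04,0,0,0,55],[0,0,-0.1,0,0,0,55],[0,0,-0.18,0,0,0,55],[0,0,-0.22,0,0,0,55],[0,0,-0.22,0,0,0,55]],
])

```text
time_s: 27.0
tcp_pos: [534.4, 195.4, 219.2]
orientation: [1.271, 2.867, 0.008]
force: [0.3, 0.2, -0.8]
opening: 54.7
grasp_force: 0.0
```

```bash
cat >> h.py <<'E'
def jar(P,c,r=45):
    z=P[...,2];m=(np.hypot(P[...,0]-c[0],P[...,1]-c[1])<r)&(z>50)&(z<72)
    if m.sum()<30: return m.sum()
    return m.sum(),np.round(cv2.minEnclosingCircle(P[big(m,P)][:,:2].astype(np.float32))[0],1),rect(P,big(m,P))
E
python3 - <<'E'
from h import *
im,D=snap('top');im2,D2=snap('side');P=cloud('top',D);S=cloud('side',D2)
for c in((481,365),(387,356)): print('top',jar(P,c),'side',jar(S,c))
z=P[...,2];m=(z>120)&(z<145)&(np.hypot(P[...,0]-531,P[...,1]-195)<40);print('ctl top',m.sum(),rect(P,m) if m.sum()>5 else 0,np.median(z[m]) if m.sum() else 0)
m=(S[...,2]>85)&(S[...,2]<142)&(np.hypot(S[...,0]-531,S[...,1]-195)<40);print('ctl side',m.sum(),np.percentile(S[m][:,2],99))
cv2.imwrite('pics/full5t.png',im[:,:,::-1]);cv2.imwrite('pics/full5s.png',im2[:,:,::-1])
print(robot.read_state()['tcp_pos'])
plan([(500,300,200,90),(481.5,365.5,180,42),(481.5,365.5,36,42)])
E
```

```text
top (np.int64(365), array([481. , 366.4]), (array([481. , 366.7]), array([56.4, 59.8]), 0.32)) side (np.int64(356), array([473.5, 370.8]), (array([466. , 381.4]), array([66.3, 34.6]), 34.99))
top (np.int64(367), array([386.5, 355.7]), (array([387.5, 356.6]), array([58.8, 59.7]), 2.05)) side (np.int64(381), array([379.8, 362.9]), (array([373.3, 373.3]), array([64. , 26.5]), 32.19))
ctl top 180 (array([530. , 195.7]), array([31.9, 48.7]), 40.63) 135.24758643805342
ctl side 283 139.79514959685005
[532.0322914  194.56987673 215.6147061 ]
[0.1992, 0.0942, 0.0312, -0.0001, 0.0, 0.1172]
[0.0655, -0.0185, 0.02, 0.0, 0.0, 0.0667]
[0.0523, -0.0435, 0.02, 0.0, 0.0, 0.0667]
[0.0, 0.0, 0.288, 0.0, 0.0, 0.0]
```

Emit:
jog_arm([
  [[0.199,0.094,0,0,0,0.117,85],[0.199,0.094,0.031,0,0,0.117,85],[0.199,0.094,0.031,0,0,0.117,85],[0.199,0.094,0.031,0,0,0.117,85],[0.199,0.094,0.031,0,0,0.117,85]],
])

```text
time_s: 27.6
tcp_pos: [498.6, 300.3, 197.9]
orientation: [-2.224, -2.218, 0.008]
force: [0.5, -0.4, 0.8]
opening: 85.0
grasp_force: 0.0
```

Emit:
jog_arm([
  [[0.1,-0.06,0.04,0,0,0.11,85],[0.1,-0.06,0.04,0,0,0.11,85],[0.1,-0.06,0.04,0,0,0.11,85],[0.1,-0.06,0.04,0,0,0.11,85],[0.1,-0.06,0.04,0,0,0.11,85]],
])

```text
time_s: 28.1
tcp_pos: [469.0, 349.4, 178.2]
orientation: [2.843, 1.333, -0.007]
force: [0.3, -0.9, 0.1]
opening: 85.3
grasp_force: 0.0
```

```bash
python3 - <<'E'
from h import *
print(robot.read_state()['tcp_pos'])
plan([(483,365.5,130,42),(483,365.5,36,42)])
im2,D2=snap('side');S=cloud('side',D2);print(jar(S,(481,365)))
E
```

```text
[468.95215215 349.41766502 178.1528692 ]
[0.0432, 0.001, 0.0961, 0.0, 0.0008, 0.0229]
[0.0, 0.0, 0.188, 0.0, 0.0, 0.0]
(np.int64(355), array([474.4, 369.6]), (array([467.6, 381.2]), array([66.8, 31.8]), 30.78))
```

Emit:
jog_arm([
  [[0.043,0.001,0.02,0,0,0.023,85],[0.043,0.001,0.05,0,0,0.023,85],[0.043,0.001,0.09,0,0,0.023,85],[0.043,0.001,0.096,0,0,0.023,85],[0.043,0.001,0.096,0,0,0.023,85]],
])

```text
time_s: 28.65
tcp_pos: [483.5, 365.5, 131.0]
orientation: [2.93, 1.131, -0.005]
force: [-0.3, 0.4, 0.2]
opening: 85.0
grasp_force: 0.0
```

```bash
python3 - <<'E'
from h import *
print(robot.read_state()['tcp_pos'])
plan([(483,365.5,36,42)])
E
```

```text
[483.49833949 365.49471352 131.01181178]
[-0.0, -0.0007, 0.19, -0.0, 0.0006, 0.0006]
```

Emit:
jog_arm([
  [[0,0,0.03,0,0,0,85],[0,0,0.07,0,0,0,85],[0,0,0.12,0,0,0,85],[0,0,0.17,0,0,0,85],[0,0,0.19,0,0,0,85]],
])

```text
time_s: 29.15
tcp_pos: [483.5, 365.6, 36.1]
orientation: [2.93, 1.131, -0.004]
force: [0.2, 0.4, 0.5]
opening: 85.0
grasp_force: 0.0
```

Emit:
jog_arm([
  [[0,0,0,0,0,0,60],[0,0,0,0,0,0,50],[0,0,0,0,0,0,40],[0,0,0,0,0,0,40],[0,0,0,0,0,0,40]],
], newtons=50)

```text
time_s: 29.65
tcp_pos: [484.5, 366.3, 38.1]
orientation: [-2.931, -1.131, -0.001]
force: [0.5, 0.2, -2.6]
opening: 68.6
grasp_force: 56.8
```

Emit:
jog_arm([
  [[0,0,-0.02,0,0,0,40],[0,0,-0.08,0,0,0,40],[0,0,-0.16,0,0,0,40],[0,0,-0.22,0,0,0,40],[0,0,-0.24,0,0,0,40]],
])

```text
time_s: 30.15
tcp_pos: [486.6, 367.0, 162.0]
orientation: [-2.929, -1.13, -0.012]
force: [2.3, 0.7, -3.0]
opening: 68.7
grasp_force: 57.6
```

```bash
python3 - <<'E'
from h import *
s=robot.read_state();print(s['tcp_pos'],s['opening'],s['grasp_force'])
plan([(580,270,180,42),(662.2,186.5,150,42),(662.2,186.5,90,42)])
E
```

```text
[486.56421006 367.01626853 162.00679392] 68.68289995972843 57.61669870465994
[0.0085, 0.2693, -0.0356, 0.0002, -0.0012, 0.0005]
[0.0104, 0.2341, 0.06, 0.0, 0.0, 0.0]
[0.0, 0.0, 0.12, 0.0, 0.0, 0.0]
```

Emit:
jog_arm([
  [[0.002,0.05,-0.02,0,0,0,40],[0.004,0.12,-0.036,0,0,0,40],[0.006,0.2,-0.036,0,0,0,40],[0.008,0.26,-0.036,0,0,0,40],[0.0085,0.2693,-0.036,0,0,0,40]],
])

```text
time_s: 30.65
tcp_pos: [580.9, 262.7, 175.1]
orientation: [2.931, 1.117, -0.0]
force: [0.5, -0.7, -1.9]
opening: 68.9
grasp_force: 57.6
```

Emit:
jog_arm([
  [[0.002,0.06,0,0,0,0,40],[0.005,0.13,0.02,0,0,0,40],[0.008,0.2,0.05,0,0,0,40],[0.01,0.234,0.06,0,0,0,40],[0.01,0.234,0.06,0,0,0,40]],
])

```text
time_s: 31.15
tcp_pos: [660.4, 182.5, 143.7]
orientation: [2.932, 1.123, -0.006]
force: [-0.1, 0.2, -2.2]
opening: 69.0
grasp_force: 57.7
```

```bash
python3 - <<'E'
from h import *
snap('side','s6.png')
s=robot.read_state();print(s['tcp_pos'],s['opening'],s['grasp_force'],s['force'])
plan([(662.2,186.5,92,42)])
E
```

```text
[659.52157833 185.65432565 144.5014134 ] 68.8398255241484 57.70121231675148 [-0.96277615  0.91149119 -1.81198626]
[0.0053, 0.0025, 0.105, -0.0003, 0.0003, 0.0003]
```

Emit:
jog_arm([
  [[0.005,0.002,0.02,0,0,0,40],[0.005,0.002,0.045,0,0,0,40],[0.005,0.002,0.07,0,0,0,40],[0.005,0.002,0.095,0,0,0,40],[0.005,0.002,0.105,0,0,0,40]],
])

```text
time_s: 31.7
tcp_pos: [661.1, 187.3, 90.6]
orientation: [-2.93, -1.131, 0.006]
force: [-0.1, -0.1, -2.1]
opening: 68.6
grasp_force: 57.7
```

Emit:
jog_arm([
  [[0,0,0.004,0,0,0,40],[0,0,0.008,0,0,0,40],[0,0,0.012,0,0,0,40],[0,0,0.015,0,0,0,40],[0,0,0.015,0,0,0,40]],
])

```text
time_s: 32.2
tcp_pos: [662.7, 186.9, 85.6]
orientation: [-2.931, -1.131, -0.0]
force: [-0.8, 0.9, -1.6]
opening: 68.6
grasp_force: 57.7
```

Emit:
jog_arm([
  [[0,0,0.002,0,0,0,40],[0,0,0.004,0,0,0,40],[0,0,0.006,0,0,0,40],[0,0,0.006,0,0,0,40],[0,0,0.006,0,0,0,40]],
])

```text
time_s: 32.7
tcp_pos: [663.2, 187.0, 84.9]
orientation: [-2.931, -1.131, -0.002]
force: [-3.1, -0.8, 7.8]
opening: 68.8
grasp_force: 58.6
```

Seated. I release it, lift, and look.

Emit:
jog_arm([
  [[0,0,-0.003,0,0,0,75],[0,0,-0.003,0,0,0,85],[0,0,-0.003,0,0,0,85],[0,0,-0.003,0,0,0,85],[0,0,-0.003,0,0,0,85]],
])

```text
time_s: 33.2
tcp_pos: [662.7, 186.9, 83.8]
orientation: [2.931, 1.131, -0.001]
force: [0.9, -0.7, -0.7]
opening: 85.2
grasp_force: 0.0
```

Emit:
jog_arm([
  [[0,0,-0.04,0,0,0,85],[0,0,-0.1,0,0,0,85],[0,0,-0.18,0,0,0,85],[0,0,-0.22,0,0,0,85],[0,0,-0.22,0,0,0,85]],
])

```text
time_s: 33.7
tcp_pos: [665.2, 186.9, 198.4]
orientation: [2.93, 1.13, 0.013]
force: [0.6, -0.8, 0.3]
opening: 85.1
grasp_force: 0.0
```

```bash
python3 - <<'E'
from h import *
im,D=snap('top','full6t.png');im2,D2=snap('side','full6s.png');P=cloud('top',D);S=cloud('side',D2)
print('j2',jar(P,(387,356)),jar(S,(387,356)))
for n,Q in(('top',P),('side',S)):
    m=(np.hypot(Q[...,0]-662,Q[...,1]-187)<48)&(Q[...,2]>97)&(Q[...,2]<135);print(n,m.sum(),rect(Q,m),np.median(Q[m][:,2]))
print(robot.read_state()['tcp_pos'])
print(cv2.imwrite('pics/v9.png',np.hstack([cv2.resize(im[80:240,230:390],(400,400),interpolation=2),cv2.resize(im2[110:270,200:360],(400,400),interpolation=2)])[:,:,::-1]))
plan([(480,300,200,42),(389,355.5,130,42),(389,355.5,36,42)])
E
```

```text
j2 (np.int64(366), array([386.7, 355.4]), (array([387.5, 356.5]), array([59.3, 58.4]), 89.05)) (np.int64(383), array([379.3, 363.9]), (array([373.9, 373.1]), array([64., 25.]), 30.34))
top 184 (array([656.8, 201.8]), array([31.2, 68.1]), 89.3) 108.11580516336824
side 387 (array([657.8, 183.5]), array([68.2, 74.9]), 14.31) 117.05034181229007
[662.46805425 186.92832967 193.79561872]
True
[-0.1185, -0.4127, -0.0122, -0.0001, 0.0, 0.0005]
[-0.061, -0.2043, 0.14, 0.0, 0.0, 0.0]
[0.0, 0.0, 0.188, 0.0, 0.0, 0.0]
```

View pics/v9.png

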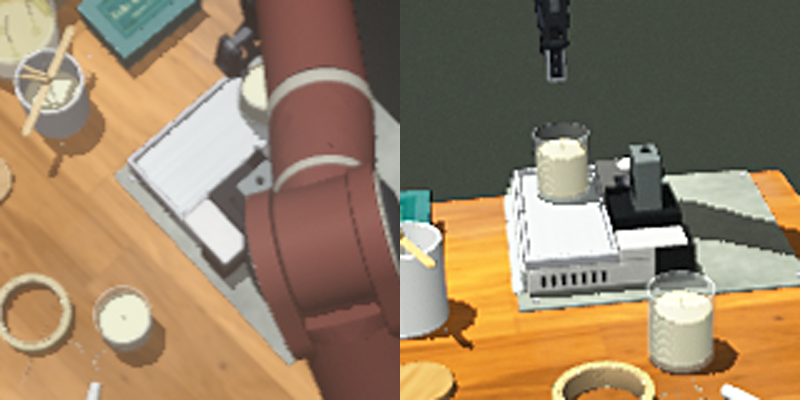

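Emit:
jog_arm([
  [[-0.03,-0.1,-0.012,0,0,0,85],[-0.06,-0.2,-0.012,0,0,0,85],[-0.09,-0.3,-0.012,0,0,0,85],[-0.12,-0.4,-0.012,0,0,0,85],[-0.12,-0.41,-0.012,0,0,0,85]],
])

```text
time_s: 34.3
tcp_pos: [473.3, 302.8, 197.6]
orientation: [-2.923, -1.142, 0.013]
force: [0.0, 0.6, 0.3]
opening: 85.3
grasp_force: 0.0
```

Emit:
jog_arm([
  [[-0.03,-0.1,0,0,0,0,85],[-0.06,-0.2,0.04,0,0,0,85],[-0.061,-0.205,0.1,0,0,0,85],[-0.061,-0.205,0.14,0,0,0,85],[-0.061,-0.205,0.14,0,0,0,85]],
])

```text
time_s: 34.8
tcp_pos: [386.3, 352.4, 126.4]
orientation: [2.927, 1.131, -0.013]
force: [-0.9, -0.9, 0.2]
opening: 84.9
grasp_force: 0.0
```

```bash
python3 - <<'E'
from h import *
im2,D2=snap('side');S=cloud('side',D2);print(jar(S,(387,356)))
print(robot.read_state()['tcp_pos'],robot.read_state()['qpos'].round(2))
plan([(389,355.5,36,42)])
E
```

```text
(np.int64(377), array([379.9, 362.8]), (array([373.5, 373.5]), array([64., 26.]), 30.97))
[388.19918101 352.69500994 128.17661692] [-1.06  0.59  0.43  1.91 -0.36  0.72 -1.26]
[0.0059, -0.0032, 0.1843, 0.0001, 0.0008, 0.0005]
```

Emit:
jog_arm([
  [[0.006,-0.003,0.02,0,0,0,85],[0.006,-0.003,0.06,0,0,0,85],[0.006,-0.003,0.12,0,0,0,85],[0.006,-0.003,0.17,0,0,0,85],[0.006,-0.003,0.184,0,0,0,85]],
])

```text
time_s: 35.35
tcp_pos: [390.2, 356.1, 36.3]
orientation: [2.931, 1.129, -0.004]
force: [-0.3, -0.8, -0.2]
opening: 85.3
grasp_force: 0.0
```

Emit:
jog_arm([
  [[0,0,0,0,0,0,60],[0,0,0,0,0,0,50],[0,0,0,0,0,0,40],[0,0,0,0,0,0,40],[0,0,0,0,0,0,40]],
], newtons=50)

```text
time_s: 35.85
tcp_pos: [390.5, 357.3, 38.6]
orientation: [-2.931, -1.131, -0.001]
force: [-0.7, 0.0, 0.5]
opening: 67.8
grasp_force: 56.7
```

Emit:
jog_arm([
  [[0,0,-0.02,0,0,0,40],[0,0,-0.08,0,0,0,40],[0,0,-0.16,0,0,0,40],[0,0,-0.24,0,0,0,40],[0,0,-0.27,0,0,0,40]],
])

```text
time_s: 36.35
tcp_pos: [392.3, 358.0, 177.7]
orientation: [-2.929, -1.129, -0.011]
force: [0.6, -0.3, -2.8]
opening: 67.8
grasp_force: 57.5
```

```bash
python3 - <<'E'
from h import *
s=robot.read_state();print(s['tcp_pos'],s['opening'],s['grasp_force'])
plan([(500,330,175,42),(588.3,268.1,150,42),(588.3,268.1,92,42)])
E
```

```text
[392.28319645 357.97126973 177.68933903] 67.8009456893005 57.45961278109462
[0.1221, 0.1861, 0.0063, -0.0, -0.0012, 0.0005]
[0.0484, 0.2102, 0.05, 0.0, 0.0, 0.0]
[0.0, 0.0, 0.116, 0.0, 0.0, 0.0]
```

Emit:
jog_arm([
  [[0.03,0.045,0,0,0,0,40],[0.06,0.09,0,0,0,0,40],[0.1,0.15,0,0,0,0,40],[0.122,0.186,0,0,0,0,40],[0.122,0.186,0,0,0,0,40]],
])

```text
time_s: 36.85
tcp_pos: [501.8, 326.0, 174.0]
orientation: [2.931, 1.121, 0.005]
force: [0.1, -0.8, -1.1]
opening: 67.8
grasp_force: 57.4
```

Emit:
jog_arm([
  [[0.012,0.055,0,0,0,0,40],[0.026,0.12,0.02,0,0,0,40],[0.04,0.18,0.03,0,0,0,40],[0.0484,0.21,0.04,0,0,0,40],[0.0484,0.21,0.05,0,0,0,40]],
])

```text
time_s: 37.35
tcp_pos: [587.7, 265.4, 148.1]
orientation: [2.932, 1.125, 0.001]
force: [-0.3, 0.7, -1.9]
opening: 67.8
grasp_force: 57.5
```

```bash
python3 - <<'E'
from h import *
robot.camera('side')
s=robot.read_state();print(s['tcp_pos'],s['opening'],s['grasp_force'],s['force'])
plan([(588.3,268.1,92,42)])
E
```

```text
[585.33801384 267.48215307 146.82502145] 68.17653617486432 57.4708611035021 [ 0.32857009  0.87158601 -2.53457829]
[0.0055, 0.0033, 0.1096, -0.0003, 0.0004, 0.0004]
```

Emit:
jog_arm([
  [[0.0055,0.003,0.02,0,0,0,40],[0.0055,0.003,0.045,0,0,0,40],[0.0055,0.003,0.075,0,0,0,40],[0.0055,0.003,0.1,0,0,0,40],[0.0055,0.003,0.11,0,0,0,40]],
])

```text
time_s: 37.9
tcp_pos: [587.8, 268.4, 90.5]
orientation: [-2.931, -1.132, 0.007]
force: [0.4, -0.0, -3.7]
opening: 67.9
grasp_force: 57.5
```

Emit:
jog_arm([
  [[0,0,0.004,0,0,0,40],[0,0,0.008,0,0,0,40],[0,0,0.012,0,0,0,40],[0,0,0.015,0,0,0,40],[0,0,0.015,0,0,0,40]],
])

```text
time_s: 38.4
tcp_pos: [589.8, 268.4, 85.8]
orientation: [-2.931, -1.131, -0.001]
force: [-0.4, -0.5, -2.6]
opening: 68.2
grasp_force: 57.6
```

Emit:
jog_arm([
  [[0,0,0.001,0,0,0,40],[0,0,0.002,0,0,0,40],[0,0,0.003,0,0,0,40],[0,0,0.003,0,0,0,40],[0,0,0.003,0,0,0,40]],
])

```text
time_s: 38.9
tcp_pos: [589.8, 268.4, 85.7]
orientation: [-2.931, -1.131, -0.001]
force: [-1.5, -0.6, 6.9]
opening: 67.9
grasp_force: 58.4
```

Emit:
jog_arm([
  [[0,0,-0.003,0,0,0,75],[0,0,-0.003,0,0,0,85],[0,0,-0.003,0,0,0,85],[0,0,-0.003,0,0,0,85],[0,0,-0.003,0,0,0,85]],
])

```text
time_s: 39.4
tcp_pos: [589.5, 268.3, 85.3]
orientation: [2.931, 1.131, -0.0]
force: [-0.1, 0.3, -0.3]
opening: 84.7
grasp_force: 0.0
```

Emit:
jog_arm([
  [[0,0,-0.04,0,0,0,85],[0,0,-0.1,0,0,0,85],[0,0,-0.18,0,0,0,85],[0,0,-0.25,0,0,0,85],[0,0,-0.25,0,0,0,85]],
])

```text
time_s: 39.9
tcp_pos: [593.1, 268.8, 216.7]
orientation: [2.931, 1.131, 0.019]
force: [0.3, -0.1, -0.1]
opening: 85.1
grasp_force: 0.0
```

```bash
python3 - <<'E'
from h import *
plan([(547.7,102.9,200,42),(547.7,102.9,94,42)])
E
```

```text
[-0.2906, 0.1847, 0.0309, 0.0007, -0.0018, 0.0005]
[0.0, 0.0, 0.212, 0.0, 0.0, 0.0]
```

Emit:
jog_arm([
  [[-0.08,0.05,0,0,0,0,0],[-0.16,0.1,0,0,0,0,0],[-0.24,0.15,0.02,0,0,0,0],[-0.29,0.185,0.03,0,0,0,0],[-0.29,0.185,0.03,0,0,0,0]],
])

```text
time_s: 40.4
tcp_pos: [542.3, 95.5, 194.9]
orientation: [2.934, 1.115, -0.007]
force: [0.1, 0.3, 0.1]
opening: 11.9
grasp_force: 0.0
```

Emit:
jog_arm([
  [[0,0,0,0,0,0,0],[0,0,0,0,0,0,0],[0,0,0,0,0,0,0],[0,0,0,0,0,0,0],[0,0,0,0,0,0,0]],
])

```text
time_s: 40.9
tcp_pos: [544.3, 103.2, 195.5]
orientation: [-2.93, -1.133, 0.0]
force: [-0.6, -0.4, -0.3]
opening: 0.0
grasp_force: 0.0
```

```bash
python3 - <<'E'
from h import *
im,D=snap('top','full7t.png');im2,D2=snap('side','full7s.png');P=cloud('top',D);S=cloud('side',D2)
for w in((662,187),(589,268)):
  for n,Q in(('top',P),('side',S)):
    m=(np.hypot(Q[...,0]-w[0],Q[...,1]-w[1])<45)&(Q[...,2]>97)&(Q[...,2]<135);print(n,m.sum(),rect(Q,m) if m.sum()>9 else 0)
s=robot.read_state();print(s['tcp_pos'],s['opening'])
plan([(547.7,102.9,94,42)])
cv2.imwrite('pics/v10.png',np.hstack([cv2.resize(im[80:240,250:410],(400,400),interpolation=2),cv2.resize(im2[110:270,210:370],(400,400),interpolation=2)])[:,:,::-1])
E
```

```text
top 476 (array([658.3, 184.6]), array([70.1, 65.7]), 0.72)
side 324 (array([659. , 181.5]), array([67.1, 74.5]), 16.64)
top 481 (array([584.7, 264.4]), array([65.2, 69.9]), 88.92)
side 456 (array([584.9, 263.9]), array([67.6, 74.5]), 35.57)
[544.26347953 102.82619176 195.50553036] -0.019252745197239456
[0.0052, 0.0045, 0.203, -0.0, 0.0, 0.0007]
```

View pics/v10.png

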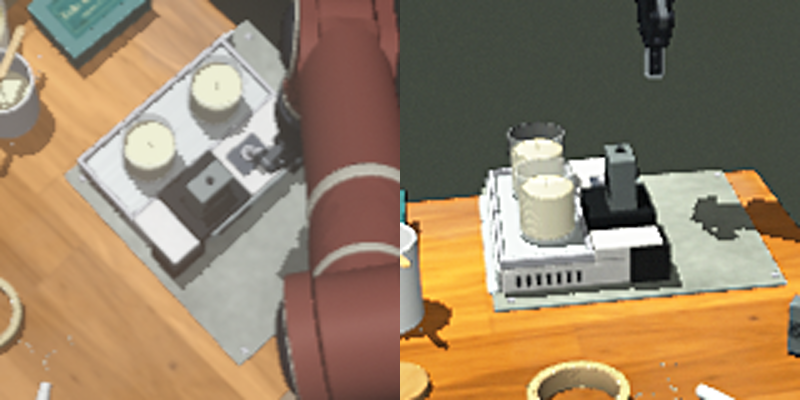

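Emit:
jog_arm([
  [[0.005,0.0045,0.05,0,0,0,0],[0.005,0.0045,0.1,0,0,0,0],[0.005,0.0045,0.16,0,0,0,0],[0.005,0.0045,0.203,0,0,0,0],[0.005,0.0045,0.203,0,0,0,0]],
])

```text
time_s: 41.5
tcp_pos: [545.3, 102.4, 91.3]
orientation: [-2.93, -1.131, 0.01]
force: [-0.4, -0.3, 0.5]
opening: 0.0
grasp_force: 0.0
```

Emit:
jog_arm([
  [[0.02,0,0,0,0,0,0],[0.04,0,0,0,0,0,0],[0.06,0,0,0,0,0,0],[0.08,0,0,0,0,0,0],[0.08,0,0,0,0,0,0]],
])

```text
time_s: 42.0
tcp_pos: [578.9, 131.0, 94.6]
orientation: [2.93, 1.134, 0.005]
force: [-0.5, 1.1, -0.3]
opening: -0.1
grasp_force: 0.0
```

Emit:
jog_arm([
  [[0.01,0,0,0,0,0,0],[0.02,0,0,0,0,0,0],[0.03,0,0,0,0,0,0],[0.036,0,0,0,0,0,0],[0.036,0,0,0,0,0,0]],
])

```text
time_s: 42.5
tcp_pos: [587.8, 138.8, 93.5]
orientation: [2.931, 1.129, -0.013]
force: [-6.6, -4.4, 4.6]
opening: -0.0
grasp_force: 4.0
```

```bash
python3 - <<'E'
from h import *
im,D=snap('side','full8s.png')
s=robot.read_state();print(s['tcp_pos'],s['force'])
E
```

```text
[587.75204321 138.86861686  93.51601005] [-6.31614281 -3.5718558   3.73820097]
```

Emit:
jog_arm([
  [[-0.03,0,0,0,0,0,0],[-0.07,0,0,0,0,0,0],[-0.12,0,0,0,0,0,0],[-0.12,0,-0.08,0,0,0,0],[-0.12,0,-0.16,0,0,0,0]],
])

```text
time_s: 43.05
tcp_pos: [545.5, 101.0, 174.2]
orientation: [-2.931, -1.129, 0.003]
force: [0.7, 0.6, 0.2]
opening: 0.2
grasp_force: 0.0
```

Emit:
jog_arm([
  [[0,0.1,-0.05,0,0,0,0],[0,0.2,-0.1,0,0,0,0],[0,0.3,-0.15,0,0,0,0],[0,0.3,-0.15,0,0,0,0],[0,0.3,-0.15,0,0,0,0]],
])

```text
time_s: 43.55
tcp_pos: [649.5, -13.7, 250.8]
orientation: [2.93, 1.122, 0.007]
force: [-0.8, 0.2, -0.5]
opening: -0.2
grasp_force: 0.0
```

Emit:
jog_arm([
  [[0,0,0,0,0,0,0],[0,0,0,0,0,0,0],[0,0,0,0,0,0,0],[0,0,0,0,0,0,0],[0,0,0,0,0,0,0]],
])

```text
time_s: 44.05
tcp_pos: [646.6, -9.3, 248.9]
orientation: [-2.93, -1.132, 0.001]
force: [-0.6, 0.3, -0.2]
opening: -0.2
grasp_force: 0.0
```

```bash
python3 - <<'E'
from h import *
im,D=snap('top','full9t.png');im2,D2=snap('side','full9s.png')
s=robot.read_state();print(s['tcp_pos'],s['force'],warm())
cv2.imwrite('pics/v11.png',np.hstack([cv2.resize(im[90:190,295:395],(400,400),interpolation=2),cv2.resize(im2[140:240,240:340],(400,400),interpolation=2)])[:,:,::-1])
E
```

```text
[646.75029639  -9.69310834 249.03370569] [-0.01847729 -0.03445858 -0.07160833] (array([8.91485e+01, 2.13038e+01, 7.60000e-03]), np.float64(3.506))
```

View pics/v11.png

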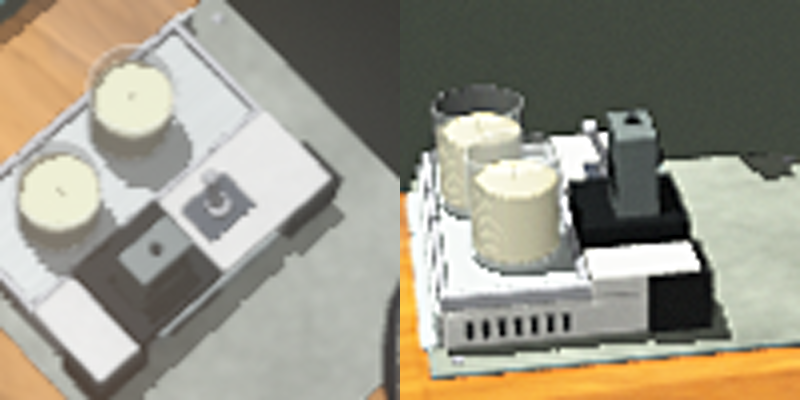

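The switch tip at (208,180) now leans toward the tray. The jars are upright, the controller is seated and the warmer is flush with the stop.

```bash
python3 -c "
from cell import robot
print(robot.hand_in())"
```

```text
the job is handed in; nothing more can be done
None
```

I handed the job in at about 44 s. The warmer is flush against the stop, the largest controller is fully plugged in, both jars I found (no third) stand upright in the tray, and the switch leans toward the tray; `hand_in()` gave no verdict, and I did not re-measure the bystanders.

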